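# Discharge a wear-test ball in the ioniser

### The job

The plastic test ball has to lose its static charge before it is weighed. Pull the upper drawer of the small cabinet out to its stop, lift out the metal carrier by its black grip with the ball lying loose in its pocket, and bring it to the U-shaped antistatic ioniser without tipping the ball out and without touching the ioniser or disturbing the vessels standing around. Finish while still holding the carrier by its grip: still, level and free of everything else, with the pocket midway between the ioniser's two posts and level with the middle of their needle rows.

Things in the scene. Friction and masses are not known exactly. Their poses are not given: they have to be found in the camera images.
- upper_drawer (a joint): how far the upper drawer of the small white two-drawer cabinet (206 wide, 140 deep, 154 mm high, standing on the worktop) is pulled out, in m: 0 shut, 0.118 at its stop. It slides with about 2 N of friction and stays where it is left. Inside it is 182 mm wide and 115 mm from front to back, its walls are 20 mm high and its front panel reaches 150 mm above the worktop. Only when it is at its stop is the carrier clear of the cabinet's top
- upper_drawer_bar (a point): middle of the upper drawer's handle: a round steel bar, 10 mm thick and 96 mm long, level, along the drawer front, 26 mm clear of the panel, 118 mm above the worktop and 36 mm below the cabinet's top. It moves with the drawer. Axes: x points from the front into the cabinet (the drawer pulls out along -x), y along the bar, z up
- tray_grip (a point): centre of the carrier's grip: a black level bar 58 mm long (along x), 11 mm wide (along y) and 18 mm high, on two 8 mm posts over a 22 mm wide, 4 mm thick foot. The carrier is one rigid aluminium part of about 0.12 kg, 137 mm long in all, lying across the drawer on the drawer floor (81 mm above the worktop); the grip's centre is 47 mm above the carrier's underside. Axes of the carrier: x from the grip to the pocket, y across, z up
- tray_pocket (a point): the middle of the carrier's round pocket, at the height of the resting ball's centre, 14.5 mm above the carrier's underside: 72 mm from the grip's centre along the carrier's x and 32.5 mm below it. The pocket (40 mm across, flat, 2.5 mm deep) is sunk in a square plate 64 x 64 x 6 mm. The ball leaves it when the carrier is tipped by more than about 35 degrees or jerked. Same axes as tray_grip
- ball_center (a point): centre of the loose white ball, 22 mm across, 13 g, that rolls freely in the pocket
- ioniser_gap (a point): the place to hold the pocket: midway between the inner faces of the ioniser's two posts (110 mm apart), at the middle of their needle rows, 95 mm above the worktop. The ioniser is a white U: a flat base up to 25 mm high and two posts (36 x 28 mm) up to 150 mm high, open at the front, back and top; the base runs from 33 mm before the posts' middle to 71 mm behind it. It is fixed. Axes: x from front to back through the gap, y from one post to the other, z up
- tray: the whole carrier (see tray_grip); origin under the middle of the pocket, on the underside
- ioniser: the whole ioniser; origin on the worktop under ioniser_gap, same axes
- weighing: bystander: small glass weighing bottle with lid, 42 mm across, 62 mm high, origin under its middle
- crucible: bystander: white porcelain crucible with lid, 45 mm across, 50 mm high, origin under its middle
- bottle_square: bystander: square cream plastic bottle, 60 x 61 x 120 mm, origin under its middle
- cabinet: the whole two-drawer cabinet, fixed; origin on the worktop under its middle, front face 70 mm from it towards its -x, z up

How it is judged:
On the way, in this order (a step that is already met when the one before it is completed fails the run):
1. the upper drawer is pulled out to its stop (at least 112 of 118 mm) (value of joint upper_drawer above 0.112 m), for 0.2 s.
2. the carrier is held in the fingers, lifted off the drawer (contact force between the fingers and tray above 1 N and contact force between tray and cabinet below 0.05 N and height (world z) of tray_pocket above 0.105 m), for 0.2 s.
At the end, for the whole second after the job is handed in: Still in the fingers, touching nothing else but the ball: pocket within 15 mm of the gap's middle in each direction, level within 0.1 rad, slower than 20 mm/s, the ball untouched by the robot and in the pocket (centre within 20 mm of its middle) (x of tray_pocket in the frame of ioniser_gap between -0.015 and 0.015 m and y of tray_pocket in the frame of ioniser_gap between -0.015 and 0.015 m and z of tray_pocket in the frame of ioniser_gap between -0.015 and 0.015 m and angle between tray_pocket's own z axis and vertical below 0.1 rad and linear speed of tray below 0.02 m/s and distance between ball_center and tray_pocket below 0.02 m and contact force between the fingers and tray above 1 N and contact force between tray and ioniser below 0.1 N and contact force between each of the arm, the fingers and ball below 0.1 N and contact force between tray and cabinet below 0.1 N); the arm keeps its last pose, push and grip.
It fails at once if the ball leaves its pocket (distance between ball_center and tray_pocket above 0.022 m).
It fails at once if the ioniser is touched (contact force between any of tray, the arm, the fingers and ioniser above 1 N).
It fails at once if a bystander is moved by more than 30 mm (distance of any of weighing, crucible, bottle_square from where it was at the start of the episode above 0.03 m).
It also fails if it takes over 61 s, if anything falls off the work surface, if the arm or the gripper's body presses on something with over 40 N, if the wrist force passes 120 N, or if a joint passes its speed limit or range.

### The arm

A 7-joint arm with a two-finger parallel gripper is mounted at the origin on a cart in front of the work surface, level with it; the furniture and walls round the work are solid. World frame = base frame: x ahead of the robot, y to its left, z up, the work surface at z = 0. Lengths are in m, angles in rad, forces in N, time in s.
With the tool pointing down it reaches from about 0.4 to 0.875 m from the base axis. Payload 19.3 kg.
Tool frame: the origin (TCP) lies on the centre line of the jaws, within the pads' length; the fingertips stand 8 mm ahead of it and the grasp point (between the pads) lies 11 mm behind it (bot.tip_extent is the distance from the TCP to the fingertips, in m); x points along the fingers, y is the direction in which the jaws open and shut, and the axes are right-handed (so a half turn about x gives the same grasp; the last joint's range is limited). The gripper opens to 85 mm and grips with 20 to 120 N. Pads are 22 mm wide; open, the fingers measure 114 mm over their backs; the gripper's body (76 mm by 85 mm) begins 54 mm behind the grasp point. The pads swing forward as they close: fully open they stand 13 mm farther back than shut.
Start: joints at [1.251, 0.521, -0.036, 1.599, 0.021, 1.021, -0.113], TCP at [0.154, -0.606, 0.239] pointing down, gripper open.
Joint ranges: [-2.91, 2.91], [-0.3, 2.13], [-1.5, 1.42], [0.17, 2.43], [-1.26, 4.41], [0.16, 1.93], [-2.52, 2.52]. Speed limits (rad/s): [1.89, 1.89, 2.39, 2.39, 3.01, 3.01, 3.01].

### API

Orientations are given as [roll, pitch, yaw] about the fixed x, y, z axes, in that order (R = Rz(yaw) Ry(pitch) Rx(roll)).
In Python, from workcell import sensors, imaging, order, bot gives the robot as it stands.
- The arm moves only by the tool arm_command, never from a script. Its argument "commands" is a list of rows, each an object of numbers: "dx", "dy", "dz": the shift along the tool's x, y, z in cm; "twist": the turn about the tool's x in rad. A call has 1 to 12 rows; each row is the pose to reach, as a shift and turn from the pose measured when the call began, along the tool's axes at that moment; what a row does not reach only later rows make up. A row lasts 1/12 s, in which the tool goes at most 41.7 mm and 7.16 degrees, less where a joint would pass 70% of its speed; a pose out of reach is approached as far as the arm can. A call with a gripper value outside its range is refused whole. "grip" is the closure, from -1 (fully open) to 1 (shut), set as the call begins (left out, the last holds). The fingers move at their own pace and stop on an object; "squeeze" is the grip in N (left out, the last holds). Time passes only in rows, so rows that repeat a pose let the fingers close. It gives the time, the measured TCP pose, the force and the opening at its end, in the units of the state.
- sensors.observe(): the state, without advancing time (a new reading comes with each control period).
- imaging.grab_frame(name): name is "side" or "top" or "wrist"; returns the picture (420x560x3 uint8, red, green, blue); there is no depth.
- imaging.camera_info(name): a dict with "fx", "fy", "cx", "cy" (pixels), "origin" and "attitude" of the camera in the world. Camera axes: x right, y down, z forward; pixel columns grow to the right and rows downward; lengths in m; the calibration is good to about 2 mm. A picture is of the moment at which its call begins: read the wrist's pose just before it. camera_info takes no time and is no camera call; for the wrist camera it gives the pose at the moment of the call.
- order.job_done(): hands the job in, once; it reports no verdict.
The state is a dict: "clock": time; "qpos": joint angles; "qd": joint speeds; "joint_efforts": joint torques, N m; "position": TCP position; "tool_rot": TCP orientation; "force": force on the tool from outside, world axes, zero at the start; "moment": the same for the moment, N m; "grip_width": finger opening in m.
Only numpy, scipy, OpenCV 4.12 (cv2) and the standard library are available. Lean on these libraries where they do the work, as an engineer would, in place of code of your own. Each camera call takes 0.05 s, during which the arm holds its last target.

## Working session

There is one attempt and no reset: what is moved stays moved. The work goes in short steps, Python scripts to look and compute and a tool call to move; the robot and the scene stay as the last step left them, time stands still between calls to the robot, and variables do not carry over. Pictures are saved under pics/ and viewed, and the job is handed in when it is done.

Besides the shell and the picture viewer there is one more tool, called after "Emit:" by a JSON object that holds its "op" and its "data", one argument or row to a line. arm_command: Moves the arm, as the interface text tells. Its arguments: {"type":"object","properties":{"commands":{"type":"array"},"grip":{"type":"number"},"squeeze":{"type":"number"}},"required":["commands"]}

```bash
mkdir -p pics; ls
python3 - <<'E'
from workcell import sensors, imaging, order, bot
import cv2
print(sensors.observe()); print(bot.tip_extent)
for n in ["side","top","wrist"]:
    i=imaging.camera_info(n); print(n,i)
    cv2.imwrite(f"pics/{n}0.png",imaging.grab_frame(n)[:,:,::-1])
E
```

```text
pics
{'clock': 0.0, 'qpos': array([ 1.25084297,  0.52200967, -0.03629926,  1.59999403,  0.02121777,
        1.02109173, -0.11278281]), 'qd': array([ 0.00077029, -0.00082148, -0.00041637, -0.00042173, -0.0002302 ,
       -0.00128953,  0.00150175]), 'joint_efforts': array([ 5.37057786e-04, -9.27124786e+01,  1.98075145e+00, -3.69936919e+01,
        1.79134542e-02,  8.20309360e-03, -1.07976948e-04]), 'position': array([ 0.15434391, -0.60531237,  0.23873376]), 'tool_rot': array([-1.47366847,  1.56967878,  1.91766939]), 'force': array([ 0.40157729,  0.21193401, -0.59237219]), 'moment': array([-0.01785522, -0.00196198, -0.02186725]), 'grip_width': 0.08515459582333879}
0.008
side {'fx': 444.595097599084, 'fy': 444.595097599084, 'cx': 275.0738087295891, 'cy': 201.3206769858167, 'origin': array([0.38663264, 0.94670632, 0.87859891]), 'attitude': array([-2.22400454, -0.01610442, -2.98045822])}
top {'fx': 430.6450536247649, 'fy': 430.6450536247649, 'cx': 278.6086748559027, 'cy': 201.04038417661576, 'origin': array([ 0.3057394 , -0.07189821,  1.25848062]), 'attitude': array([-2.95419717,  0.01523227, -1.5783992 ])}
wrist {'fx': 361.8403025802142, 'fy': 361.8403025802142, 'cx': 277.02484513268047, 'cy': 213.40914712548928, 'origin': array([ 0.21767114, -0.58850622,  0.37324312]), 'attitude': array([ 2.87950218e+00,  8.24751204e-04, -1.32211357e+00])}
```

View pics/side0.png

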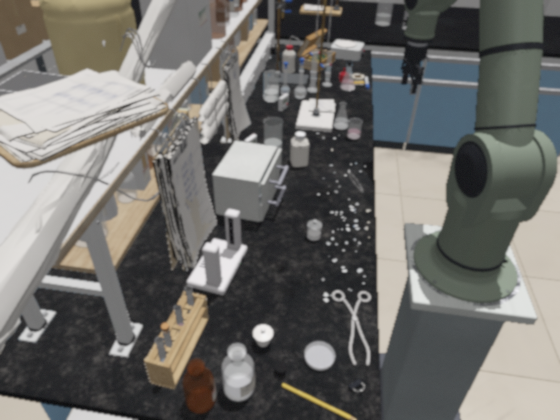

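View pics/top0.png

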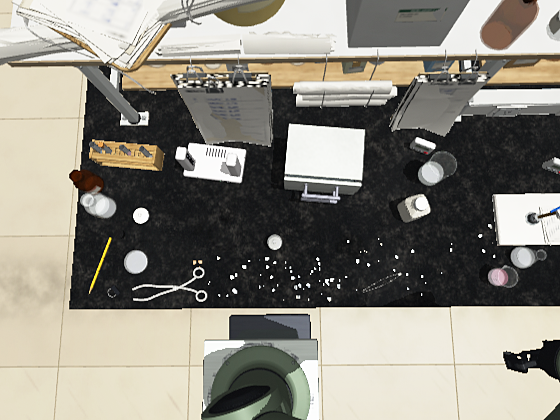

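View pics/wrist0.png

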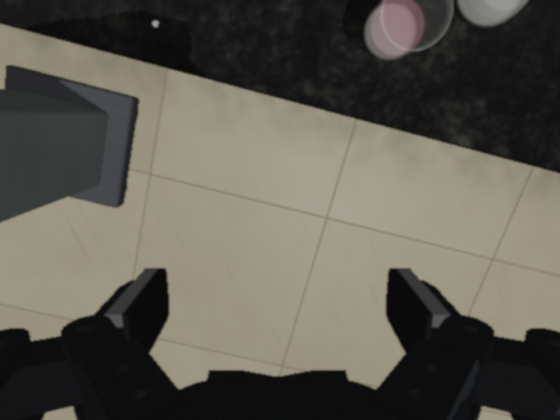

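```bash
cat > h.py <<'E'
import numpy as np, cv2
from scipy.spatial.transform import Rotation as R
from workcell import sensors, imaging, order, bot
def ray(i,u,v):
    M=R.from_euler('xyz',i['attitude']).as_matrix()
    d=M@np.array([(u-i['cx'])/i['fx'],(v-i['cy'])/i['fy'],1]); return np.array(i['origin']),d
def atz(i,u,v,z):
    o,d=ray(i,u,v); return o+d*(z-o[2])/d[2]
def proj(i,P):
    M=R.from_euler('xyz',i['attitude']).as_matrix()
    c=M.T@(np.array(P)-i['origin']); return np.array([i['fx']*c[0]/c[2]+i['cx'],i['fy']*c[1]/c[2]+i['cy']])
def crop(src,dst,x0,y0,x1,y1,s):
    im=cv2.imread(src)[y0:y1,x0:x1]; cv2.imwrite(dst,cv2.resize(im,None,fx=s,fy=s,interpolation=cv2.INTER_CUBIC))
E
python3 - <<'E'
from h import *
crop('pics/top0.png','pics/t1.png',170,110,370,260,4)
crop('pics/side0.png','pics/s1.png',170,130,320,300,3.5)
E
```

```text
(no output)
```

View pics/t1.png

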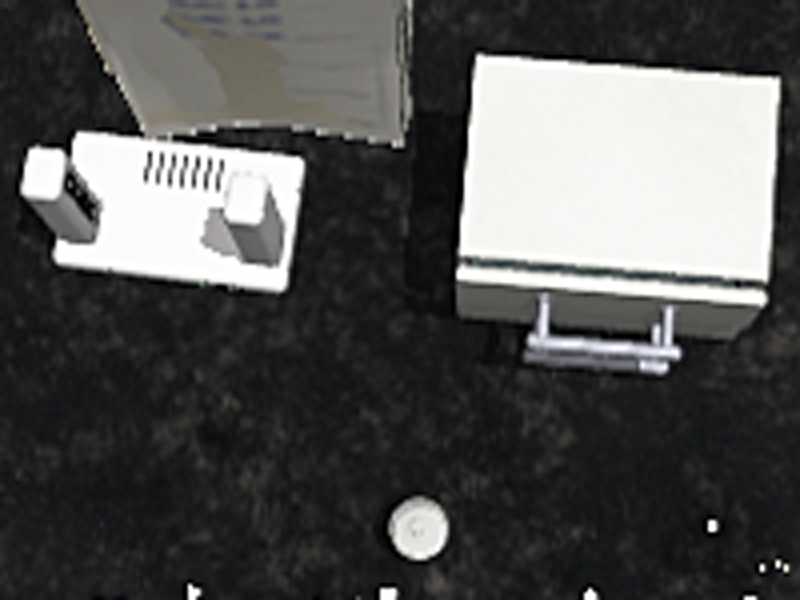

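View pics/s1.png

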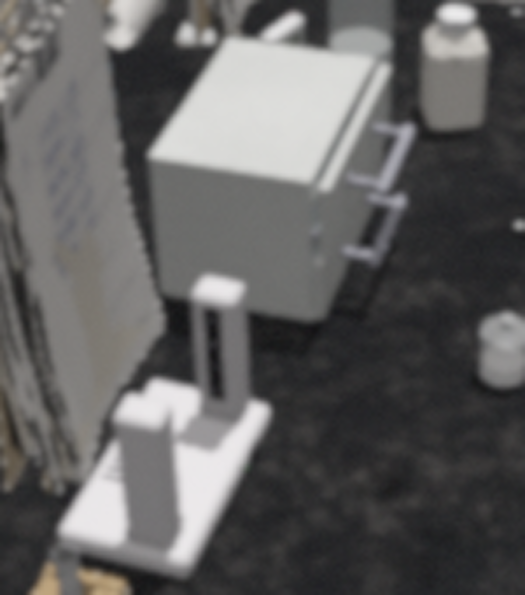

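Run:
```python
from h import *
T=imaging.camera_info('top');S=imaging.camera_info('side')
def t(u,v,z): return atz(T,170+u/4,110+v/4,z).round(4)
def s(u,v,z): return atz(S,170+u/3.5,130+v/3.5,z).round(4)
print('cab top', [t(*p,.154) for p in [(477,55),(779,77),(768,282),(460,260)]])
print('panel top front', [t(*p,.150) for p in [(458,283),(765,303)]])
print('bar', [t(*p,.118) for p in [(527,343),(682,353)]])
print('side bar', [s(*p,.118) for p in [(412,128),(383,187)]])
print('side cab top', [s(*p,.154) for p in [(228,38),(150,157),(315,180),(383,58)]])
print('base', [t(*p,.022) for p in [(75,130),(305,155),(285,292),(53,265)]])
print('postL', [t(*p,.150) for p in [(25,150),(68,147),(65,197),(22,195)]])
print('postR', [t(*p,.150) for p in [(228,172),(270,172),(265,220),(225,215)]])
print('side postL(near)', [s(*p,.150) for p in [(140,392),(172,405),(158,428),(117,408)]])
print('side postR', [s(*p,.150) for p in [(205,277),(245,285),(240,303),(192,295)]])
print('side base',[s(*p,.022) for p in [(155,380),(270,410),(190,570),(62,530)]])
print('crucible',t(419,525,.045))
```

```text
cab top [array([ 0.7275, -0.087 ,  0.154 ]), array([ 0.7092, -0.2897,  0.154 ]), array([ 0.5679, -0.2761,  0.154 ]), array([ 0.5851, -0.0741,  0.154 ])]
panel top front [array([ 0.5705, -0.0726,  0.15  ]), array([ 0.5547, -0.2743,  0.15  ])]
bar [array([ 0.536 , -0.1188,  0.118 ]), array([ 0.528 , -0.2229,  0.118 ])]
side bar [array([ 0.5238, -0.2207,  0.118 ]), array([ 0.5353, -0.1251,  0.118 ])]
side cab top [array([ 0.7067, -0.2857,  0.154 ]), array([ 0.7246, -0.0817,  0.154 ]), array([ 0.5842, -0.074 ,  0.154 ]), array([ 0.5596, -0.2767,  0.154 ])]
base [array([0.7225, 0.2143, 0.022 ]), array([0.7008, 0.0409, 0.022 ]), array([0.5957, 0.055 , 0.022 ]), array([0.6181, 0.2274, 0.022 ])]
postL [array([0.6658, 0.218 , 0.15  ]), array([0.6675, 0.189 , 0.15  ]), array([0.6326, 0.1899, 0.15  ]), array([0.6343, 0.2189, 0.15  ])]
postR [array([0.6487, 0.0808, 0.15  ]), array([0.6483, 0.0526, 0.15  ]), array([0.6151, 0.0556, 0.15  ]), array([0.6188, 0.0824, 0.15  ])]
side postL(near) [array([0.6557, 0.1919, 0.15  ]), array([0.6308, 0.2006, 0.15  ]), array([0.6342, 0.2239, 0.15  ]), array([0.6666, 0.21  , 0.15  ])]
side postR [array([0.6427, 0.0605, 0.15  ]), array([0.611 , 0.0645, 0.15  ]), array([0.6099, 0.0858, 0.15  ]), array([0.6469, 0.0831, 0.15  ])]
side base [array([0.695 , 0.0432, 0.022 ]), array([0.5955, 0.0613, 0.022 ]), array([0.6169, 0.233 , 0.022 ]), array([0.7182, 0.2125, 0.022 ])]
crucible [ 0.4208 -0.0434  0.045 ]
```

```bash
cat >> h.py <<'E'
def pose():
    s=sensors.observe(); return s,np.array(s['position']),R.from_euler('xyz',s['tool_rot']).as_matrix()
def status(tag=''):
    s,p,M=pose()
    print(tag,'t',round(s['clock'],2),'p',p.round(4),'yaw_y %.3f'%np.arctan2(M[1,1],M[0,1]),'tilt %.4f'%np.arccos(-M[2,0]),'F',s['force'].round(1),'w',round(s['grip_width'],4),'q',s['qpos'].round(2))
def plan(target,yawy=None):
    """target world pos; yawy: wanted azimuth of tool y axis (mod pi)"""
    s,p,M=pose(); status()
    d=M.T@(np.array(target)-p)*100
    print('d cm',d.round(2))
    if yawy is not None:
        y=np.arctan2(M[1,1],M[0,1]); e=(yawy-y+np.pi/2)%np.pi-np.pi/2
        # turning about tool x (down): +twist turns azimuth by -twist
        print('twist',round(-e,3),'or',round(-e-np.pi*np.sign(-e),3))
E
python3 - <<'E'
from h import *
plan([0.5285,-0.1712,0.239],-0.085)
s,p,M=pose(); print(M.round(3))
T=imaging.camera_info('top'); print(atz(T,413,205,.12), atz(T,500,277,.05))
E
```

```text
t 0.15 p [ 0.1544 -0.6054  0.2389] yaw_y -1.321 tilt 0.0009 F [ 0.2  0.9 -0.4] w 0.0857 q [ 1.25  0.52 -0.04  1.6   0.02  1.02 -0.11]
d cm [ 1.000e-02 -3.283e+01 -4.698e+01]
twist -1.236 or 1.906
[[-0.     0.247 -0.969]
 [ 0.001 -0.969 -0.247]
 [-1.    -0.001  0.   ]]
[ 0.50722507 -0.41543207  0.12      ] [ 0.31662103 -0.66092243  0.05      ]
```

Emit:
{"op": "arm_command", "data": {
  "commands": [
    {"dx": 0,"dy": -1.8,"dz": -2.6,"twist": -0.07},
    {"dx": 0,"dy": -3.6,"dz": -5.2,"twist": -0.14},
    {"dx": 0,"dy": -5.5,"dz": -7.8,"twist": -0.21},
    {"dx": 0,"dy": -7.3,"dz": -10.4,"twist": -0.28},
    {"dx": 0,"dy": -9.1,"dz": -13.0,"twist": -0.35},
    {"dx": 0,"dy": -10.9,"dz": -15.7,"twist": -0.42},
    {"dx": 0,"dy": -12.8,"dz": -18.3,"twist": -0.48},
    {"dx": 0,"dy": -14.6,"dz": -20.9,"twist": -0.55},
    {"dx": 0,"dy": -16.4,"dz": -23.5,"twist": -0.62},
    {"dx": 0,"dy": -18.2,"dz": -26.1,"twist": -0.69},
    {"dx": 0,"dy": -20.0,"dz": -28.7,"twist": -0.76},
    {"dx": 0,"dy": -21.9,"dz": -31.3,"twist": -0.83}
  ],
  "grip": 0.45,
  "squeeze": 40
}}

```text
clock: 1.15
position: [0.4043, -0.3146, 0.239]
tool_rot: [-2.216, 1.57, 2.009]
force: [0.3, -0.7, -1.0]
grip_width: 0.0231
```

Run:
```python
from h import *
plan([0.5285,-0.1712,0.239],-0.085)
```

```text
t 1.15 p [ 0.4043 -0.3146  0.239 ] yaw_y -0.488 tilt 0.0008 F [ 0.3 -0.7 -1. ] w 0.0231 q [ 0.81  0.36 -0.34  1.88  0.15  0.93 -0.08]
d cm [ 1.000e-02  4.250e+00 -1.849e+01]
twist -0.403 or 2.739
```

Emit:
{"op": "arm_command", "data": {
  "commands": [
    {"dx": 0,"dy": 0.6,"dz": -2.6,"twist": -0.06},
    {"dx": 0,"dy": 1.2,"dz": -5.3,"twist": -0.12},
    {"dx": 0,"dy": 1.8,"dz": -7.9,"twist": -0.17},
    {"dx": 0,"dy": 2.4,"dz": -10.6,"twist": -0.23},
    {"dx": 0,"dy": 3.0,"dz": -13.2,"twist": -0.29},
    {"dx": 0,"dy": 3.6,"dz": -15.8,"twist": -0.35},
    {"dx": 0,"dy": 4.1,"dz": -17.8,"twist": -0.39},
    {"dx": 0,"dy": 4.25,"dz": -18.5,"twist": -0.403},
    {"dx": 0,"dy": 4.25,"dz": -18.5,"twist": -0.403}
  ]
}}

```text
clock: 1.9
position: [0.5292, -0.1695, 0.2388]
tool_rot: [-2.756, 1.569, 1.875]
force: [-0.8, -0.2, -0.6]
grip_width: 0.0237
```

Run:
```python
from h import *
plan([0.5285,-0.1712,0.165],-0.085)
i=imaging.camera_info('wrist'); cv2.imwrite('pics/w2.png',imaging.grab_frame('wrist')[:,:,::-1])
s,p,M=pose()
c=np.array([0.5315,-0.1715,0.118]); y=np.array([.085,.9964,0])
for k in(-.048,0,.048): print(proj(i,c+k*y).round(1))
cv2.imwrite('pics/top2.png',imaging.grab_frame('top')[:,:,::-1])
```

```text
t 1.9 p [ 0.5292 -0.1695  0.2388] yaw_y -0.082 tilt 0.0016 F [-0.8 -0.2 -0.6] w 0.0237 q [ 0.55  0.44 -0.47  1.77  0.23  0.99 -0.09]
d cm [ 7.38 -0.06  0.19]
twist 0.003 or -3.139
[280.5 273.7]
[280.7 213. ]
[281.1 146.3]
```

View pics/w2.png

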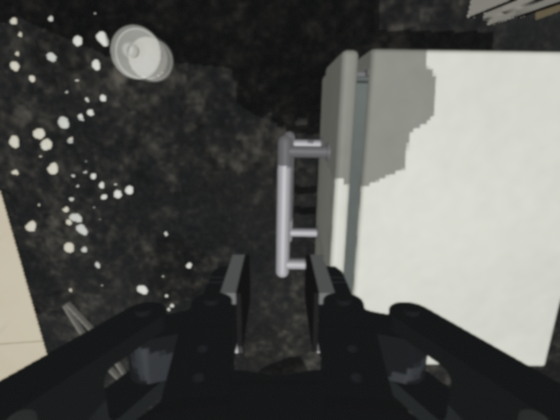

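Emit:
{"op": "arm_command", "data": {
  "commands": [
    {"dx": 2.5},
    {"dx": 5},
    {"dx": 7.5},
    {"dx": 8.3},
    {"dx": 9.1},
    {"dx": 9.5},
    {"dx": 9.5}
  ]
}}

```text
validation failed for argument at $.co...
```

Run:
```python
from h import *
status()
cv2.imwrite('pics/w3.png',imaging.grab_frame('wrist')[:,:,::-1])
```

```text
t 2.0 p [ 0.5279 -0.1718  0.2388] yaw_y -0.086 tilt 0.0012 F [0.2 0.  0.5] w 0.0236 q [ 0.55  0.44 -0.47  1.77  0.23  0.99 -0.09]
```

View pics/w3.png

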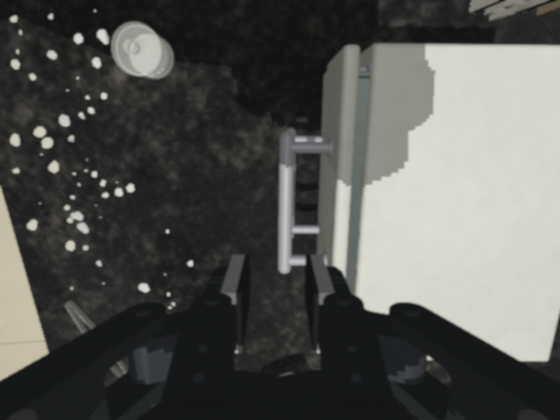

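Emit:
{"op": "arm_command", "data": {
  "commands": [
    {"dx": 2.5,"dy": 0.2,"dz": 0,"twist": 0},
    {"dx": 5,"dy": 0.2,"dz": 0,"twist": 0},
    {"dx": 7.5,"dy": 0.2,"dz": 0,"twist": 0},
    {"dx": 8.3,"dy": 0.2,"dz": 0,"twist": 0},
    {"dx": 9.1,"dy": 0.2,"dz": 0,"twist": 0},
    {"dx": 9.5,"dy": 0.2,"dz": 0,"twist": 0},
    {"dx": 9.5,"dy": 0.2,"dz": 0,"twist": 0}
  ]
}}

```text
clock: 2.63
position: [0.5296, -0.1728, 0.1441]
tool_rot: [-1.531, 1.57, 3.094]
force: [-0.9, 0.1, -0.4]
grip_width: 0.0236
```

Run:
```python
from h import *
status()
cv2.imwrite('pics/w4.png',imaging.grab_frame('wrist')[:,:,::-1])
cv2.imwrite('pics/s4.png',imaging.grab_frame('side')[:,:,::-1])
crop('pics/s4.png','pics/s4c.png',170,90,350,250,4)
```

```text
t 2.63 p [ 0.5296 -0.1728  0.1441] yaw_y -0.088 tilt 0.0009 F [-0.9  0.1 -0.4] w 0.0236 q [ 0.52  0.57 -0.43  1.85  0.32  0.79 -0.16]
```

View pics/w4.png

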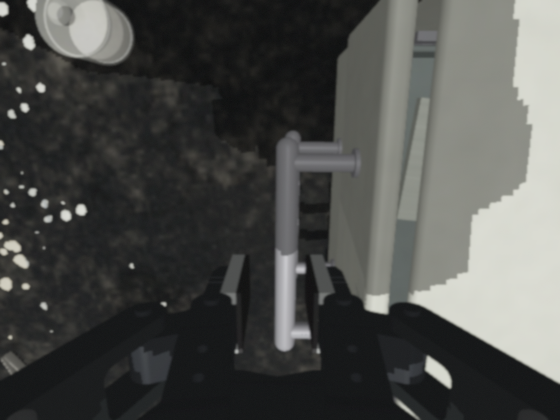

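View pics/s4c.png

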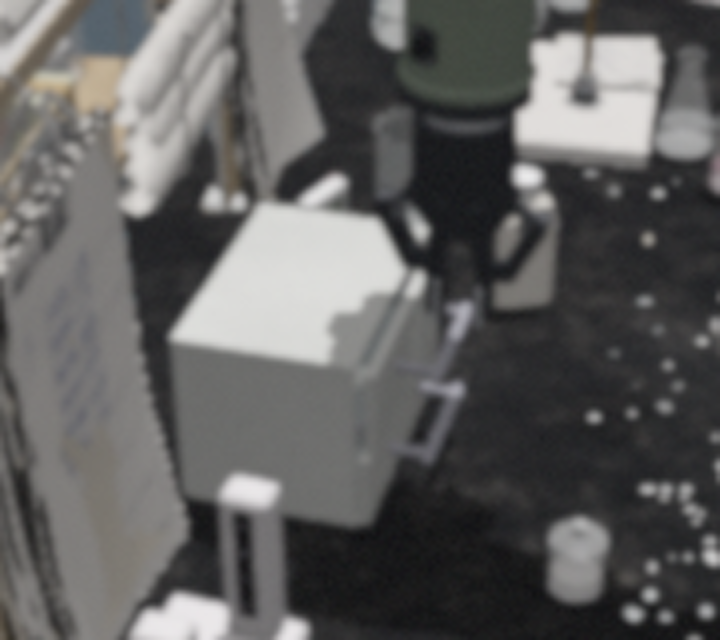

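Emit:
{"op": "arm_command", "data": {
  "commands": [
    {"dx": 0.7,"dy": 0,"dz": 0,"twist": 0},
    {"dx": 1.2,"dy": 0,"dz": 0,"twist": 0},
    {"dx": 1.6,"dy": 0,"dz": 0,"twist": 0},
    {"dx": 1.9,"dy": 0,"dz": 0,"twist": 0},
    {"dx": 1.9,"dy": 0,"dz": 0,"twist": 0}
  ]
}}

```text
clock: 3.15
position: [0.5297, -0.1726, 0.1252]
tool_rot: [-1.549, 1.57, 3.076]
force: [0.0, 0.1, -0.7]
grip_width: 0.0234
```

Run:
```python
from h import *
status()
cv2.imwrite('pics/w5.png',imaging.grab_frame('wrist')[:,:,::-1])
cv2.imwrite('pics/s5.png',imaging.grab_frame('side')[:,:,::-1])
crop('pics/s5.png','pics/s5c.png',230,110,320,190,8)
```

```text
t 3.15 p [ 0.5297 -0.1726  0.1252] yaw_y -0.087 tilt 0.0008 F [ 0.   0.1 -0.7] w 0.0234 q [ 0.51  0.59 -0.41  1.86  0.33  0.76 -0.18]
```

View pics/w5.png

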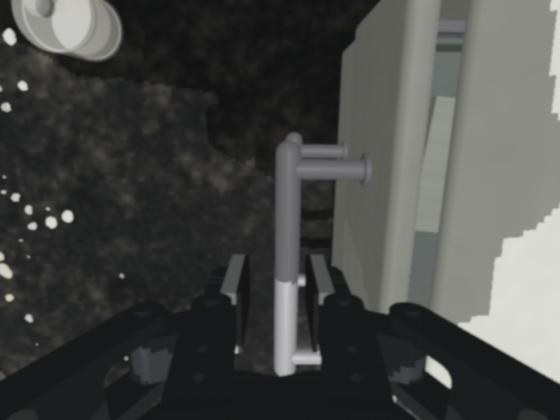

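View pics/s5c.png

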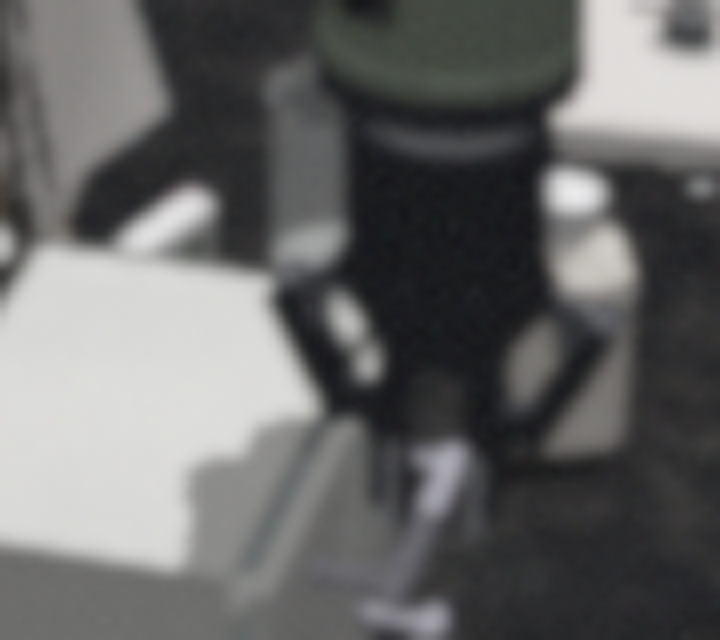

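Emit:
{"op": "arm_command", "data": {
  "commands": [
    {"dx": 0.3,"dy": 0,"dz": 0,"twist": 0},
    {"dx": 0.6,"dy": 0,"dz": 0,"twist": 0},
    {"dx": 0.8,"dy": 0,"dz": 0,"twist": 0},
    {"dx": 0.9,"dy": 0,"dz": 0,"twist": 0}
  ]
}}

```text
clock: 3.58
position: [0.5299, -0.1726, 0.1164]
tool_rot: [-1.429, 1.57, -3.087]
force: [0.6, -0.4, -0.6]
grip_width: 0.0234
```

Free of contact. Close on the bar.

Emit:
{"op": "arm_command", "data": {
  "commands": [
    {"dx": 0,"dy": 0.2,"dz": 0,"twist": 0},
    {"dx": 0,"dy": 0.2,"dz": 0,"twist": 0},
    {"dx": 0,"dy": 0.2,"dz": 0,"twist": 0},
    {"dx": 0,"dy": 0.2,"dz": 0,"twist": 0},
    {"dx": 0,"dy": 0.2,"dz": 0,"twist": 0}
  ],
  "grip": 1,
  "squeeze": 40
}}

```text
clock: 4.0
position: [0.5319, -0.1727, 0.1163]
tool_rot: [-1.591, 1.57, 3.034]
force: [1.9, -0.5, -4.6]
grip_width: 0.0082
```

Emit:
{"op": "arm_command", "data": {
  "commands": [
    {"dx": 0,"dy": -0.15,"dz": 0,"twist": 0},
    {"dx": 0,"dy": -0.4,"dz": 0,"twist": 0},
    {"dx": 0,"dy": -0.8,"dz": 0,"twist": 0},
    {"dx": 0,"dy": -1.3,"dz": 0,"twist": 0},
    {"dx": 0,"dy": -1.9,"dz": 0,"twist": 0},
    {"dx": 0,"dy": -2.5,"dz": 0,"twist": 0},
    {"dx": 0,"dy": -3.1,"dz": 0,"twist": 0},
    {"dx": 0,"dy": -3.7,"dz": 0,"twist": 0},
    {"dx": 0,"dy": -4.2,"dz": 0,"twist": 0},
    {"dx": 0,"dy": -4.6,"dz": 0,"twist": 0},
    {"dx": 0,"dy": -4.9,"dz": 0,"twist": 0},
    {"dx": 0,"dy": -5.0,"dz": 0,"twist": 0}
  ]
}}

```text
clock: 5.0
position: [0.4814, -0.1679, 0.1164]
tool_rot: [-2.116, 1.57, 2.509]
force: [2.9, 5.3, -6.6]
grip_width: 0.008
```

Run:
```python
from h import *
status()
cv2.imwrite('pics/t6.png',imaging.grab_frame('top')[:,:,::-1])
crop('pics/t6.png','pics/t6c.png',250,110,410,230,5)
```

```text
t 5.0 p [ 0.4814 -0.1679  0.1164] yaw_y -0.087 tilt 0.0009 F [ 2.9  5.3 -6.6] w 0.008 q [ 0.53  0.55 -0.41  1.99  0.34  0.67 -0.19]
```

View pics/t6c.png

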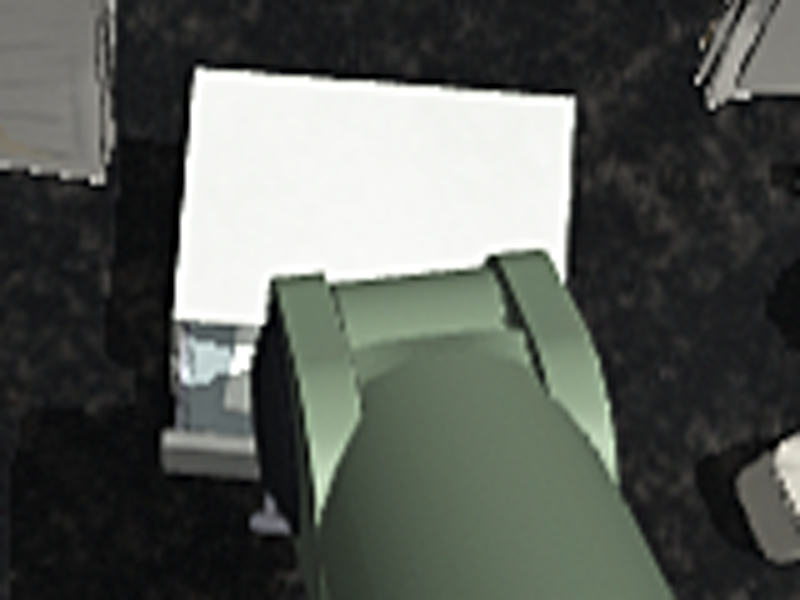

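Emit:
{"op": "arm_command", "data": {
  "commands": [
    {"dx": 0,"dy": -0.2,"dz": 0,"twist": 0},
    {"dx": 0,"dy": -0.6,"dz": 0,"twist": 0},
    {"dx": 0,"dy": -1.1,"dz": 0,"twist": 0},
    {"dx": 0,"dy": -1.7,"dz": 0,"twist": 0},
    {"dx": 0,"dy": -2.3,"dz": 0,"twist": 0},
    {"dx": 0,"dy": -2.9,"dz": 0,"twist": 0},
    {"dx": 0,"dy": -3.5,"dz": 0,"twist": 0},
    {"dx": 0,"dy": -4.1,"dz": 0,"twist": 0},
    {"dx": 0,"dy": -4.7,"dz": 0,"twist": 0},
    {"dx": 0,"dy": -5.2,"dz": 0,"twist": 0},
    {"dx": 0,"dy": -5.6,"dz": 0,"twist": 0},
    {"dx": 0,"dy": -5.9,"dz": 0,"twist": 0}
  ]
}}

```text
clock: 6.05
position: [0.4217, -0.1622, 0.1163]
tool_rot: [-2.206, 1.569, 2.42]
force: [3.9, 8.2, -7.7]
grip_width: 0.0086
```

Emit:
{"op": "arm_command", "data": {
  "commands": [
    {"dx": 0,"dy": -0.2,"dz": 0,"twist": 0},
    {"dx": 0,"dy": -0.4,"dz": 0,"twist": 0},
    {"dx": 0,"dy": -0.6,"dz": 0,"twist": 0},
    {"dx": 0,"dy": -0.8,"dz": 0,"twist": 0},
    {"dx": 0,"dy": -0.95,"dz": 0,"twist": 0},
    {"dx": 0,"dy": -1.05,"dz": 0,"twist": 0},
    {"dx": 0,"dy": -1.05,"dz": 0,"twist": 0}
  ]
}}

```text
clock: 6.63
position: [0.4207, -0.1618, 0.1182]
tool_rot: [1.676, 1.552, 0.02]
force: [59.6, -6.8, -45.6]
grip_width: 0.0084
```

Emit:
{"op": "arm_command", "data": {
  "commands": [
    {"dx": 0,"dy": 0.3,"dz": 0,"twist": 0},
    {"dx": 0,"dy": 0.5,"dz": 0,"twist": 0},
    {"dx": 0,"dy": 0.5,"dz": 0,"twist": 0}
  ]
}}

```text
clock: 6.88
position: [0.4256, -0.1623, 0.1185]
tool_rot: [1.662, 1.552, 0.006]
force: [2.2, 1.1, 0.7]
grip_width: 0.008
```

Run:
```python
from h import *
status()
cv2.imwrite('pics/w7.png',imaging.grab_frame('wrist')[:,:,::-1])
cv2.imwrite('pics/s7.png',imaging.grab_frame('side')[:,:,::-1])
crop('pics/s7.png','pics/s7c.png',200,100,350,220,5)
cv2.imwrite('pics/t7.png',imaging.grab_frame('top')[:,:,::-1])
crop('pics/t7.png','pics/t7c.png',250,110,410,230,5)
```

```text
t 6.88 p [ 0.4256 -0.1623  0.1185] yaw_y -0.085 tilt 0.0192 F [2.2 1.1 0.7] w 0.008 q [ 0.57  0.47 -0.42  2.14  0.34  0.58 -0.18]
```

View pics/w7.png

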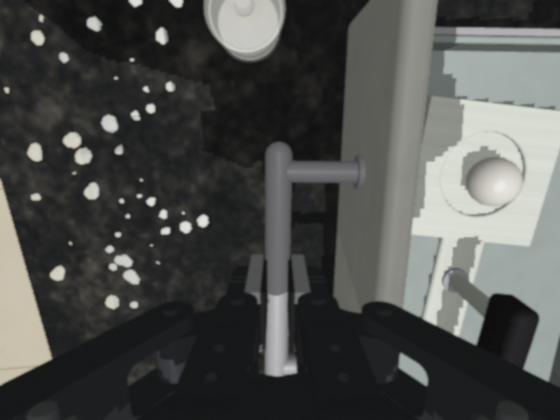

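View pics/s7c.png

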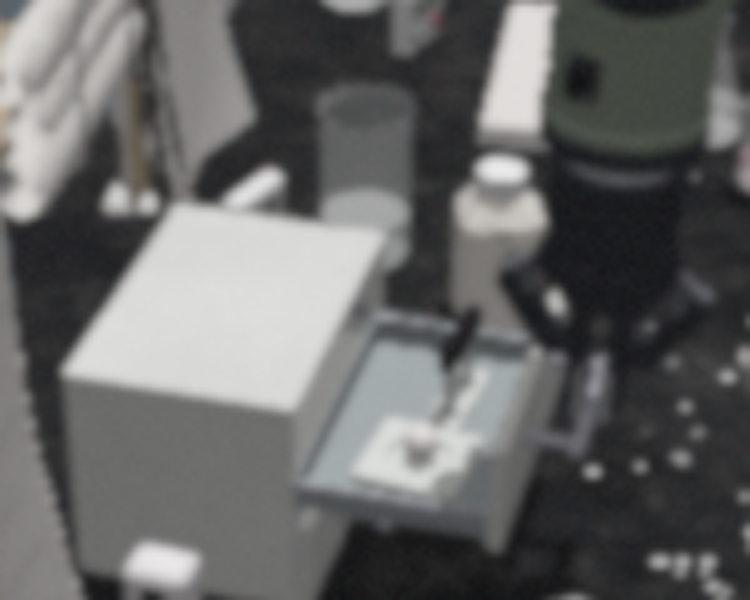

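View pics/t7c.png

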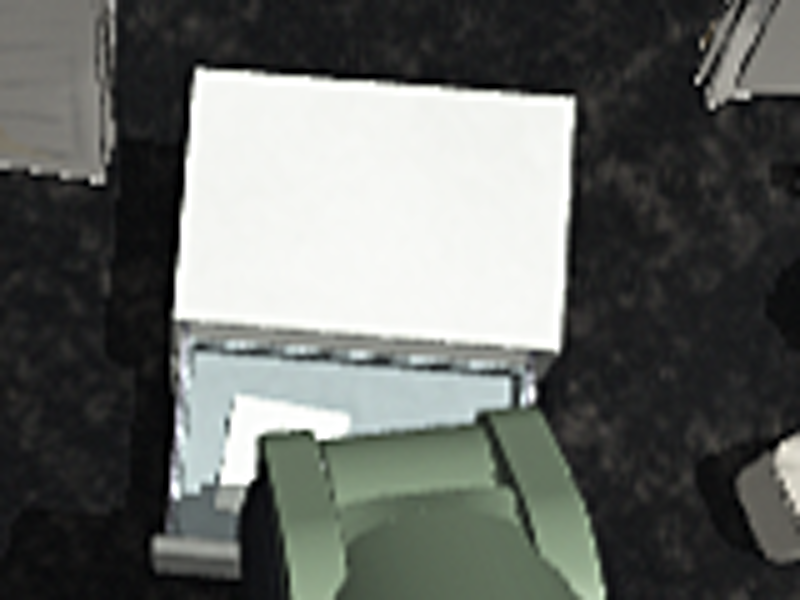

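Run:
```python
from h import *
T=imaging.camera_info('top')
crop('pics/t7.png','pics/t7d.png',270,170,320,230,10)
crop('pics/top0.png','pics/t0d.png',270,140,320,200,10)
a=cv2.imread('pics/t7d.png');b=cv2.imread('pics/t0d.png');cv2.imwrite('pics/cmp.png',np.hstack([b[:560,:395],a[:600-40,:395]]))
```

```text
(no output)
```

View pics/cmp.png

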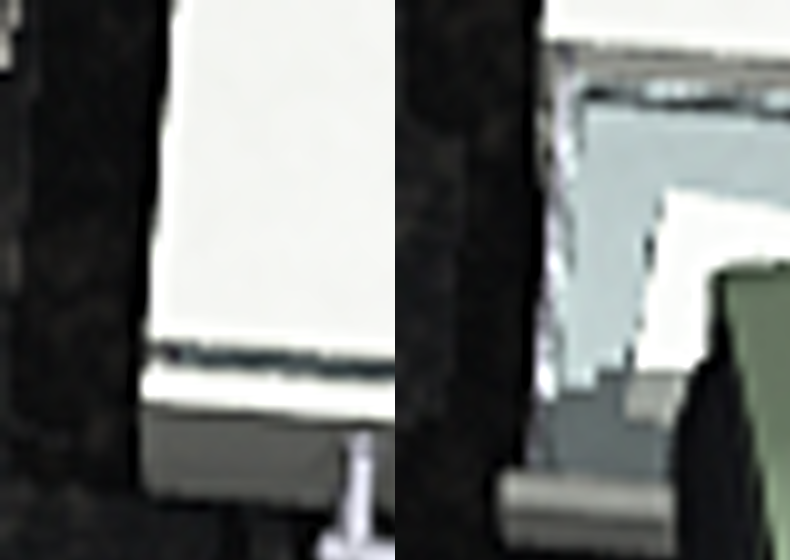

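Run:
```python
from h import *
T=imaging.camera_info('top')
for a,b in [((284.5,177.3),(280.5,217.5)),((284.5,180.5),(280.5,221.0))]:
    A=atz(T,*a,.15);B=atz(T,*b,.15); print(A,B,np.linalg.norm(A-B))
status()
```

```text
[ 0.57987847 -0.07269428  0.15      ] [ 0.47244949 -0.06119955  0.15      ] 0.10804218402000525
[ 0.57117802 -0.07260595  0.15      ] [ 0.46326433 -0.0611222   0.15      ] 0.10852299309859503
 t 7.03 p [ 0.4253 -0.1623  0.1185] yaw_y -0.085 tilt 0.0190 F [2.1 2.8 1.1] w 0.0081 q [ 0.57  0.47 -0.42  2.14  0.34  0.58 -0.18]
```

Emit:
{"op": "arm_command", "data": {
  "commands": [
    {"dx": 0,"dy": -0.15,"dz": 0,"twist": 0},
    {"dx": 0,"dy": -0.3,"dz": 0,"twist": 0},
    {"dx": 0,"dy": -0.3,"dz": 0,"twist": 0}
  ]
}}

```text
clock: 7.28
position: [0.4217, -0.162, 0.1185]
tool_rot: [1.66, 1.552, 0.004]
force: [-0.5, 3.4, 3.5]
grip_width: 0.0078
```

Emit:
{"op": "arm_command", "data": {
  "commands": [
    {"dx": 0,"dy": -0.15,"dz": 0,"twist": 0},
    {"dx": 0,"dy": -0.3,"dz": 0,"twist": 0},
    {"dx": 0,"dy": -0.3,"dz": 0,"twist": 0}
  ]
}}

```text
clock: 7.53
position: [0.4213, -0.1619, 0.1188]
tool_rot: [1.652, 1.547, -0.003]
force: [19.7, -0.7, -16.1]
grip_width: 0.0077
```

Emit:
{"op": "arm_command", "data": {
  "commands": [
    {"dx": 0,"dy": 0,"dz": 0,"twist": 0},
    {"dx": 0,"dy": 0,"dz": 0,"twist": 0},
    {"dx": 0,"dy": 0,"dz": 0,"twist": 0},
    {"dx": -1,"dy": 0,"dz": 0,"twist": 0},
    {"dx": -3,"dy": 0,"dz": 0,"twist": 0},
    {"dx": -6,"dy": 0,"dz": 0,"twist": 0},
    {"dx": -9,"dy": 0,"dz": 0,"twist": 0},
    {"dx": -11,"dy": 0,"dz": 0,"twist": 0},
    {"dx": -12,"dy": 0,"dz": 0,"twist": 0},
    {"dx": -12,"dy": 0,"dz": 0,"twist": 0}
  ],
  "grip": 0.48
}}

```text
clock: 8.37
position: [0.4188, -0.1623, 0.241]
tool_rot: [1.589, 1.544, -0.067]
force: [0.3, 0.6, -0.0]
grip_width: 0.0218
```

Run:
```python
from h import *
status()
np.save('w8.npy',np.r_[imaging.camera_info('wrist')['origin'],imaging.camera_info('wrist')['attitude']])
cv2.imwrite('pics/w8.png',imaging.grab_frame('wrist')[:,:,::-1])
cv2.imwrite('pics/t8.png',imaging.grab_frame('top')[:,:,::-1])
crop('pics/t8.png','pics/t8c.png',250,110,410,230,5)
```

```text
t 8.37 p [ 0.4188 -0.1623  0.241 ] yaw_y -0.085 tilt 0.0268 F [ 0.3  0.6 -0. ] w 0.0218 q [ 0.68  0.26 -0.52  2.04  0.17  0.86 -0.02]
```

View pics/w8.png

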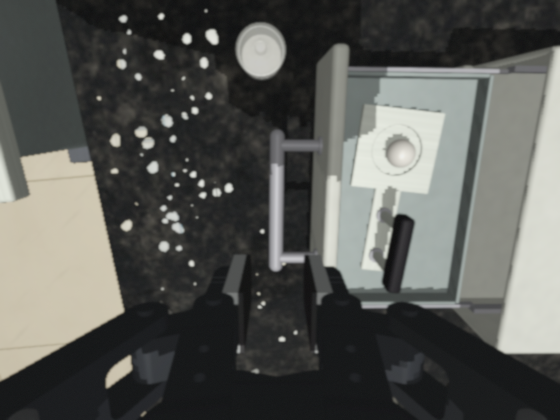

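View pics/t8c.png

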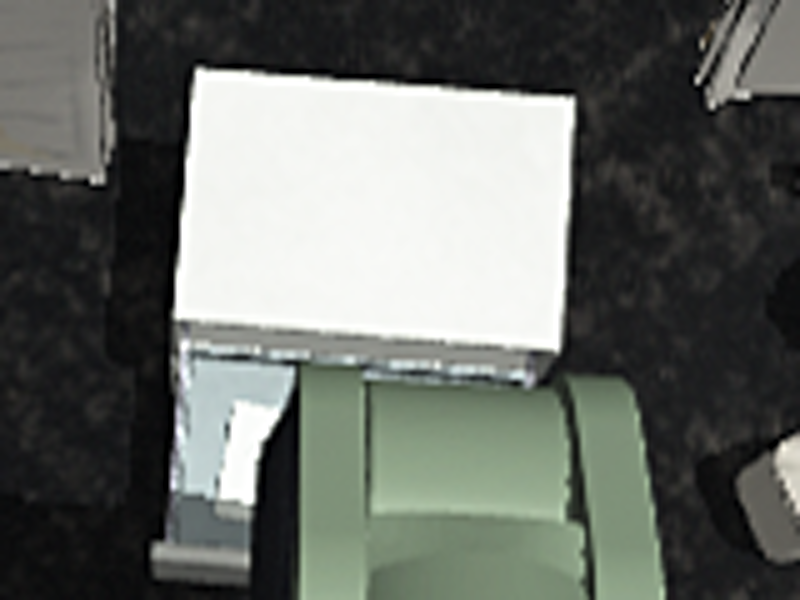

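Run:
```python
from h import *
crop('pics/w8.png','pics/w8c.png',330,80,480,310,3.2)
a=cv2.imread('pics/w8c.png'); print(a.shape)
w=np.load('w8.npy'); i=dict(imaging.camera_info('wrist')); i['origin']=w[:3]; i['attitude']=w[3:]
P=[atz(i,*p,.087) for p in [(365,103),(444,113),(430,193),(352,183)]]
c=np.mean(P,0); print(np.round(P,4),c.round(4),[np.linalg.norm(P[k]-P[k-1]).round(4) for k in range(4)])
d=(P[0]+P[1]-P[2]-P[3]); yaw=np.arctan2(d[1],d[0]); print('carrier x yaw',yaw)
ux=np.array([np.cos(yaw),np.sin(yaw),0])
print('grip pred',(c-0.072*ux)[:2]); 
print('ball',atz(i,402,153,.0955),'grip top ends',[atz(i,*p,.137) for p in [(404,217),(392,290)]])
s,p,M=pose(); print(M.round(3))
```

```text
(736, 480, 3)
[[ 0.4965 -0.0926  0.087 ]
 [ 0.558  -0.1053  0.087 ]
 [ 0.5485 -0.1682  0.087 ]
 [ 0.4845 -0.154   0.087 ]] [ 0.5219 -0.13    0.087 ] [np.float64(0.0625), np.float64(0.0627), np.float64(0.0635), np.float64(0.0656)]
carrier x yaw 1.3993933205587754
grip pred [ 0.50961398 -0.20096361]
ball [ 0.5221701  -0.13226509  0.0955    ] grip top ends [array([ 0.50866548, -0.1710363 ,  0.137     ]), array([ 0.50012287, -0.22579944,  0.137     ])]
[[ 0.024  0.996 -0.085]
 [-0.    -0.085 -0.996]
 [-1.     0.024 -0.002]]
```

View pics/w8c.png

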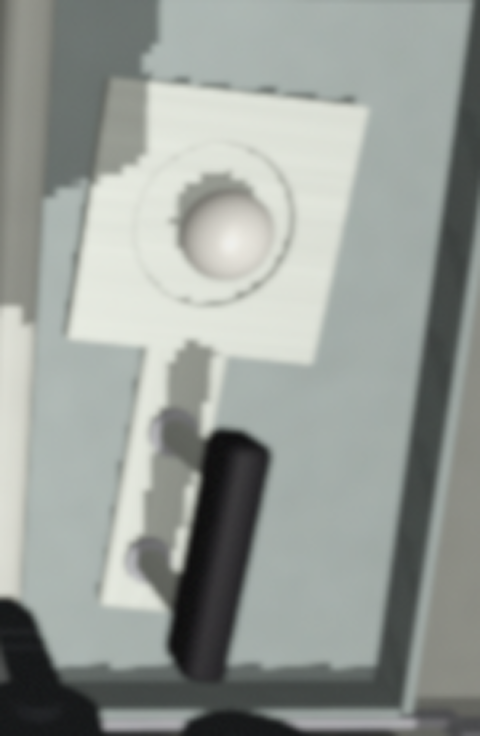

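Run:
```python
from h import *
w=np.load('w8.npy'); i=dict(imaging.camera_info('wrist')); i['origin']=w[:3]; i['attitude']=w[3:]
print(atz(i,399.4,254,.137))
plan([0.5055,-0.2,0.2],-0.161)
```

```text
[ 0.50551205 -0.19813962  0.137     ]
 t 8.47 p [ 0.418  -0.162   0.2386] yaw_y -0.085 tilt 0.0239 F [ 0.   0.7 -0. ] w 0.0225 q [ 0.68  0.26 -0.52  2.04  0.17  0.85 -0.02]
d cm [4.07 8.95 3.05]
twist 0.076 or -3.066
```

Emit:
{"op": "arm_command", "data": {
  "commands": [
    {"dx": 0,"dy": 2.2,"dz": 0.7,"twist": 0.02},
    {"dx": 0,"dy": 4.4,"dz": 1.5,"twist": 0.04},
    {"dx": 0.6,"dy": 6.6,"dz": 2.2,"twist": 0.06},
    {"dx": 1.6,"dy": 8.2,"dz": 2.8,"twist": 0.076},
    {"dx": 2.8,"dy": 8.95,"dz": 3.05,"twist": 0.076},
    {"dx": 3.8,"dy": 8.95,"dz": 3.05,"twist": 0.076},
    {"dx": 4.1,"dy": 8.95,"dz": 3.05,"twist": 0.076},
    {"dx": 4.1,"dy": 8.95,"dz": 3.05,"twist": 0.076}
  ],
  "grip": 0.2
}}

```text
clock: 9.13
position: [0.5043, -0.1994, 0.1981]
tool_rot: [1.772, 1.55, 0.04]
force: [-0.2, 0.1, 0.5]
grip_width: 0.0342
```

Run:
```python
from h import *
plan([0.506,-0.2,0.12],-0.161)
i=imaging.camera_info('wrist')
cv2.imwrite('pics/w9.png',imaging.grab_frame('wrist')[:,:,::-1])
for k in (-.029,0,.029): print(proj(i,np.array([0.506,-0.2,.137])+k*np.array([.161,.987,0])).round(0))
s,p,M=pose()
for z in (.12,.137): print('tool axis at',z,proj(i,p+M[:,0]*(p[2]-z)))
```

```text
t 9.13 p [ 0.5043 -0.1994  0.1981] yaw_y -0.161 tilt 0.0209 F [-0.2  0.1  0.5] w 0.0342 q [ 0.61  0.46 -0.46  1.86  0.26  0.86 -0.13]
d cm [7.82 0.02 0.06]
twist 0.0 or -3.141
[279. 284.]
[279. 237.]
[279. 187.]
tool axis at 0.12 [278.44430377 227.91544185]
tool axis at 0.137 [278.51146965 236.79080234]
```

View pics/w9.png

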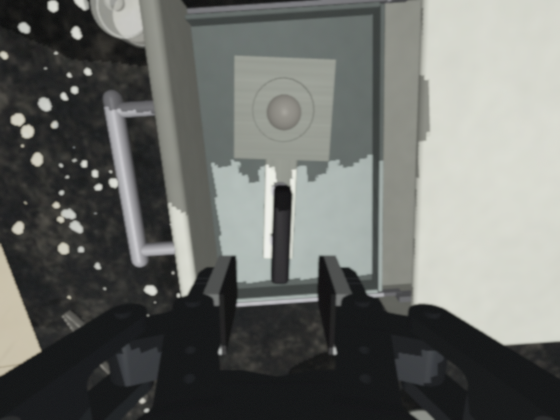

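Emit:
{"op": "arm_command", "data": {
  "commands": [
    {"dx": 1.5,"dy": 0.1,"dz": 0,"twist": 0.02},
    {"dx": 3,"dy": 0.15,"dz": 0,"twist": 0.02},
    {"dx": 4,"dy": 0.15,"dz": 0,"twist": 0.02},
    {"dx": 4.8,"dy": 0.15,"dz": 0,"twist": 0.02},
    {"dx": 5,"dy": 0.15,"dz": 0,"twist": 0.02},
    {"dx": 5,"dy": 0.15,"dz": 0,"twist": 0.02}
  ]
}}

```text
clock: 9.68
position: [0.5071, -0.1997, 0.1491]
tool_rot: [1.769, 1.549, 0.018]
force: [-0.2, -0.3, 0.6]
grip_width: 0.034
```

Run:
```python
from h import *
status()
cv2.imwrite('pics/w10.png',imaging.grab_frame('wrist')[:,:,::-1])
```

```text
t 9.68 p [ 0.5071 -0.1997  0.1491] yaw_y -0.181 tilt 0.0219 F [-0.2 -0.3  0.6] w 0.034 q [ 0.58  0.53 -0.42  1.89  0.3   0.76 -0.19]
```

View pics/w10.png

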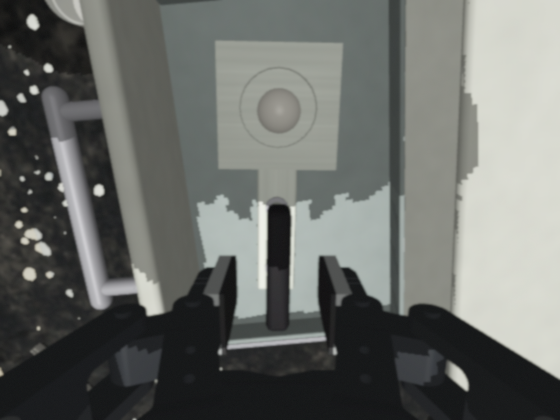

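Emit:
{"op": "arm_command", "data": {
  "commands": [
    {"dx": 0.8,"dy": 0,"dz": 0,"twist": 0},
    {"dx": 1.5,"dy": 0,"dz": 0,"twist": 0},
    {"dx": 2.1,"dy": 0,"dz": 0,"twist": 0},
    {"dx": 2.6,"dy": 0,"dz": 0,"twist": 0},
    {"dx": 2.9,"dy": 0,"dz": 0,"twist": 0},
    {"dx": 2.9,"dy": 0,"dz": 0,"twist": 0}
  ]
}}

```text
clock: 10.23
position: [0.5077, -0.1997, 0.1197]
tool_rot: [1.778, 1.549, 0.027]
force: [0.2, 0.4, -0.7]
grip_width: 0.0341
```

Run:
```python
from h import *
status()
cv2.imwrite('pics/w11.png',imaging.grab_frame('wrist')[:,:,::-1])
```

```text
t 10.23 p [ 0.5077 -0.1997  0.1197] yaw_y -0.181 tilt 0.0215 F [ 0.2  0.4 -0.7] w 0.0341 q [ 0.57  0.58 -0.4   1.91  0.33  0.7  -0.21]
```

View pics/w11.png

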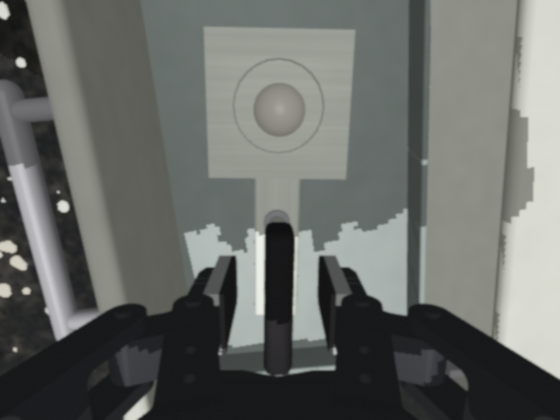

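Emit:
{"op": "arm_command", "data": {
  "commands": [
    {"dx": 0,"dy": 0,"dz": 0,"twist": 0},
    {"dx": 0,"dy": 0,"dz": 0,"twist": 0},
    {"dx": 0,"dy": 0,"dz": 0,"twist": 0},
    {"dx": 0,"dy": 0,"dz": 0,"twist": 0},
    {"dx": 0,"dy": 0,"dz": 0,"twist": 0},
    {"dx": 0,"dy": 0,"dz": 0,"twist": 0}
  ],
  "grip": 1,
  "squeeze": 60
}}

```text
clock: 10.78
position: [0.5081, -0.1998, 0.1206]
tool_rot: [1.756, 1.548, 0.004]
force: [-1.3, 0.4, 6.2]
grip_width: 0.0097
```

Run:
```python
from h import *
status()
cv2.imwrite('pics/w12.png',imaging.grab_frame('wrist')[:,:,::-1])
```

```text
t 10.78 p [ 0.5081 -0.1998  0.1206] yaw_y -0.181 tilt 0.0226 F [-1.3  0.4  6.2] w 0.0097 q [ 0.57  0.57 -0.4   1.91  0.33  0.7  -0.21]
```

View pics/w12.png

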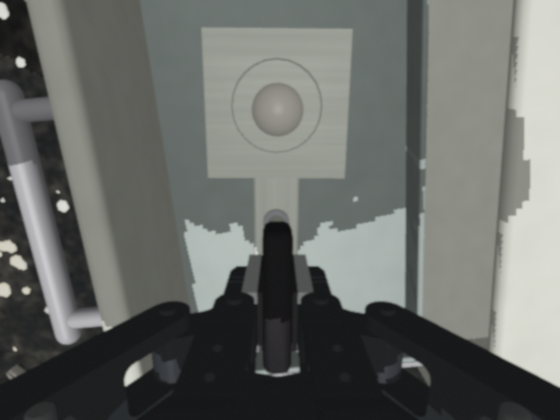

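Emit:
{"op": "arm_command", "data": {
  "commands": [
    {"dx": -0.1,"dy": 0,"dz": 0,"twist": 0},
    {"dx": -0.3,"dy": 0,"dz": 0,"twist": 0},
    {"dx": -0.6,"dy": 0,"dz": 0,"twist": 0},
    {"dx": -1.0,"dy": 0,"dz": 0,"twist": 0},
    {"dx": -1.4,"dy": 0,"dz": 0,"twist": 0},
    {"dx": -1.9,"dy": 0,"dz": 0,"twist": 0},
    {"dx": -2.4,"dy": 0,"dz": 0,"twist": 0},
    {"dx": -2.9,"dy": 0,"dz": 0,"twist": 0},
    {"dx": -3.3,"dy": 0,"dz": 0,"twist": 0},
    {"dx": -3.7,"dy": 0,"dz": 0,"twist": 0},
    {"dx": -3.9,"dy": 0,"dz": 0,"twist": 0},
    {"dx": -4.0,"dy": 0,"dz": 0,"twist": 0}
  ]
}}

```text
clock: 11.83
position: [0.5074, -0.1999, 0.161]
tool_rot: [1.749, 1.548, -0.003]
force: [0.1, -0.1, -0.8]
grip_width: 0.0099
```

Run:
```python
from h import *
status()
cv2.imwrite('pics/w13.png',imaging.grab_frame('wrist')[:,:,::-1])
cv2.imwrite('pics/s13.png',imaging.grab_frame('side')[:,:,::-1])
crop('pics/s13.png','pics/s13c.png',200,100,350,220,5)
```

```text
t 11.83 p [ 0.5074 -0.1999  0.161 ] yaw_y -0.181 tilt 0.0230 F [ 0.1 -0.1 -0.8] w 0.0099 q [ 0.59  0.52 -0.43  1.89  0.29  0.78 -0.18]
```

View pics/w13.png

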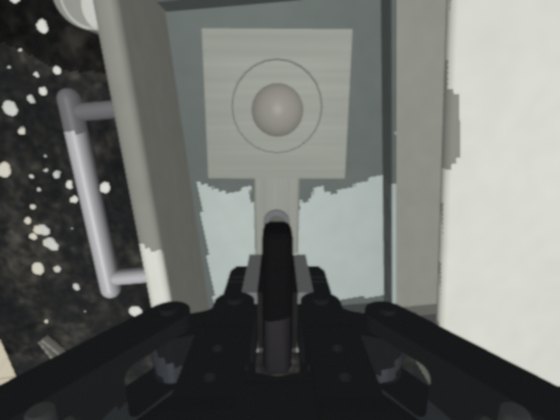

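View pics/s13c.png

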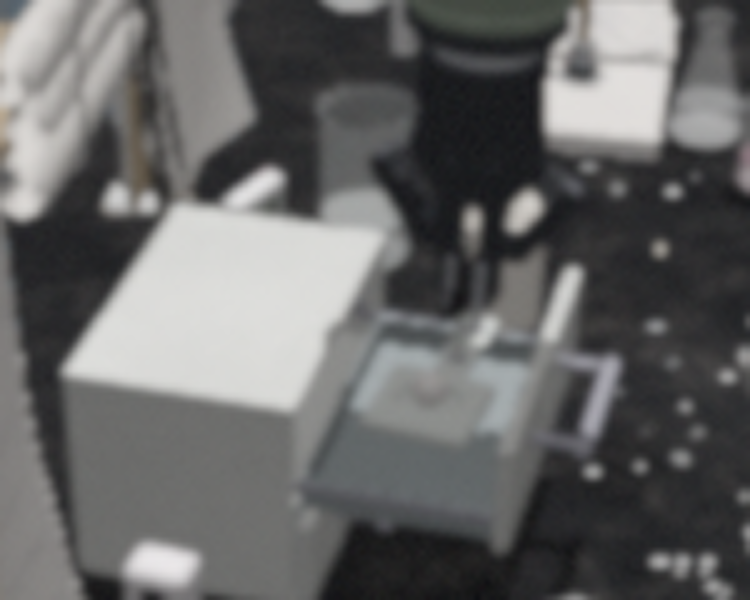

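Run:
```python
from h import *
i=imaging.camera_info('wrist'); s,p,M=pose()
dz=p[2]-0.1206
for uv,z in [((277,105),.087),((277.5,103.5),.087),((277,109),.0955)]:
    P=atz(i,*uv,z+dz); print(P.round(4),(M.T@(P-p)).round(4), np.linalg.norm((P-p)[:2]))
status()
```

```text
[ 0.5205 -0.1299  0.1271] [ 0.0339 -0.0002 -0.071 ] 0.07112826628995006
[ 0.5209 -0.1293  0.1271] [ 0.0339 -0.     -0.0716] 0.0717704790334376
[ 0.52   -0.1318  0.1356] [ 0.0254 -0.0002 -0.0691] 0.06921767731307807
 t 11.93 p [ 0.5072 -0.1998  0.1607] yaw_y -0.181 tilt 0.0227 F [ 1.   0.5 -0.5] w 0.0098 q [ 0.59  0.52 -0.43  1.89  0.29  0.78 -0.18]
```

Emit:
{"op": "arm_command", "data": {
  "commands": [
    {"dx": -0.15,"dy": 0,"dz": 0,"twist": 0},
    {"dx": -0.5,"dy": 0,"dz": 0,"twist": 0},
    {"dx": -1.0,"dy": 0,"dz": 0,"twist": 0},
    {"dx": -1.7,"dy": 0,"dz": 0,"twist": 0},
    {"dx": -2.5,"dy": 0,"dz": 0,"twist": 0},
    {"dx": -3.3,"dy": 0,"dz": 0,"twist": 0},
    {"dx": -4.1,"dy": 0,"dz": 0,"twist": 0},
    {"dx": -4.9,"dy": 0,"dz": 0,"twist": 0},
    {"dx": -5.7,"dy": 0,"dz": 0,"twist": 0},
    {"dx": -6.4,"dy": 0,"dz": 0,"twist": 0},
    {"dx": -6.8,"dy": 0,"dz": 0,"twist": 0},
    {"dx": -7.0,"dy": 0,"dz": 0,"twist": 0}
  ]
}}

```text
clock: 12.93
position: [0.5058, -0.1999, 0.2315]
tool_rot: [1.737, 1.547, -0.014]
force: [0.8, -0.5, -1.0]
grip_width: 0.0095
```

Run:
```python
from h import *
T=imaging.camera_info('top');S=imaging.camera_info('side')
def tri(a,b):
    o1,d1=ray(T,*a);o2,d2=ray(S,*b)
    A=np.c_[d1,-d2];k=np.linalg.lstsq(A,o2-o1,rcond=None)[0]
    p,q=o1+k[0]*d1,o2+k[1]*d2; return ((p+q)/2).round(3),np.linalg.norm(p-q).round(4)
print(tri((271.3,145.5),(217,224)), tri((207,144),(172.5,270)),tri((272,80),(197,147)))
plan([0.53,0.15,0.23],-1.70)
```

```text
(array([ 0.711, -0.034,  0.01 ]), np.float64(0.005)) (array([0.751, 0.167, 0.001]), np.float64(0.0517)) (array([ 0.771, -0.046,  0.274]), np.float64(0.0444))
 t 12.93 p [ 0.5058 -0.1999  0.2315] yaw_y -0.181 tilt 0.0234 F [ 0.8 -0.5 -1. ] w 0.0095 q [ 0.62  0.42 -0.47  1.82  0.23  0.92 -0.12]
d cm [  0.19  -3.92 -34.86]
twist 1.519 or -1.622
```

Emit:
{"op": "arm_command", "data": {
  "commands": [
    {"dx": 0,"dy": 0,"dz": -0.15,"twist": 0},
    {"dx": 0,"dy": -0.1,"dz": -0.5,"twist": 0},
    {"dx": 0,"dy": -0.15,"dz": -1.1,"twist": 0},
    {"dx": 0,"dy": -0.2,"dz": -1.9,"twist": 0},
    {"dx": 0,"dy": -0.3,"dz": -2.8,"twist": 0},
    {"dx": 0,"dy": -0.4,"dz": -3.7,"twist": 0},
    {"dx": 0,"dy": -0.5,"dz": -4.6,"twist": 0},
    {"dx": 0,"dy": -0.6,"dz": -5.4,"twist": 0},
    {"dx": 0,"dy": -0.7,"dz": -6.1,"twist": 0},
    {"dx": 0,"dy": -0.75,"dz": -6.6,"twist": 0},
    {"dx": 0,"dy": -0.8,"dz": -6.9,"twist": 0},
    {"dx": 0,"dy": -0.8,"dz": -7.0,"twist": 0}
  ]
}}

```text
clock: 13.93
position: [0.5106, -0.1291, 0.2316]
tool_rot: [1.74, 1.547, -0.011]
force: [0.5, 0.6, -1.0]
grip_width: 0.01
```

Run:
```python
from h import *
plan([0.53,0.15,0.23],-1.70)
cv2.imwrite('pics/w14.png',imaging.grab_frame('wrist')[:,:,::-1])
```

```text
t 13.93 p [ 0.5106 -0.1291  0.2316] yaw_y -0.180 tilt 0.0235 F [ 0.5  0.6 -1. ] w 0.01 q [ 0.51  0.4  -0.49  1.87  0.23  0.91 -0.26]
d cm [  0.2   -3.1  -27.81]
twist 1.52 or -1.622
```

View pics/w14.png

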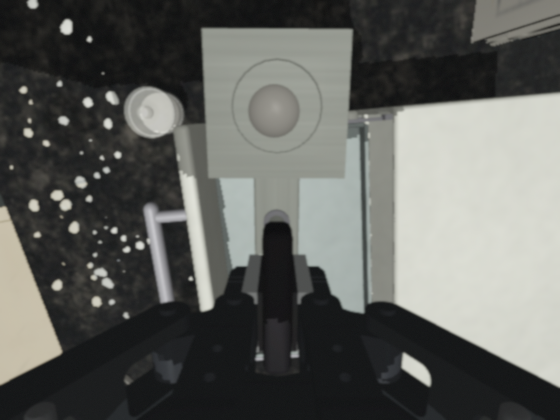

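Ball steady. Continue the same way, four times.

Emit:
{"op": "arm_command", "data": {
  "commands": [
    {"dx": 0,"dy": 0,"dz": -0.15,"twist": 0},
    {"dx": 0,"dy": -0.1,"dz": -0.5,"twist": 0},
    {"dx": 0,"dy": -0.15,"dz": -1.1,"twist": 0},
    {"dx": 0,"dy": -0.2,"dz": -1.9,"twist": 0},
    {"dx": 0,"dy": -0.3,"dz": -2.8,"twist": 0},
    {"dx": 0,"dy": -0.4,"dz": -3.7,"twist": 0},
    {"dx": 0,"dy": -0.5,"dz": -4.6,"twist": 0},
    {"dx": 0,"dy": -0.6,"dz": -5.4,"twist": 0},
    {"dx": 0,"dy": -0.7,"dz": -6.1,"twist": 0},
    {"dx": 0,"dy": -0.75,"dz": -6.6,"twist": 0},
    {"dx": 0,"dy": -0.8,"dz": -6.9,"twist": 0},
    {"dx": 0,"dy": -0.8,"dz": -7.0,"twist": 0}
  ]
}}

```text
clock: 14.98
position: [0.5153, -0.0586, 0.2317]
tool_rot: [1.738, 1.547, -0.013]
force: [0.0, -0.3, -1.3]
grip_width: 0.0098
```

Emit:
{"op": "arm_command", "data": {
  "commands": [
    {"dx": 0,"dy": 0,"dz": -0.15,"twist": 0},
    {"dx": 0,"dy": -0.1,"dz": -0.5,"twist": 0},
    {"dx": 0,"dy": -0.15,"dz": -1.1,"twist": 0},
    {"dx": 0,"dy": -0.2,"dz": -1.9,"twist": 0},
    {"dx": 0,"dy": -0.3,"dz": -2.8,"twist": 0},
    {"dx": 0,"dy": -0.4,"dz": -3.7,"twist": 0},
    {"dx": 0,"dy": -0.5,"dz": -4.6,"twist": 0},
    {"dx": 0,"dy": -0.6,"dz": -5.4,"twist": 0},
    {"dx": 0,"dy": -0.7,"dz": -6.1,"twist": 0},
    {"dx": 0,"dy": -0.75,"dz": -6.6,"twist": 0},
    {"dx": 0,"dy": -0.8,"dz": -6.9,"twist": 0},
    {"dx": 0,"dy": -0.8,"dz": -7.0,"twist": 0}
  ]
}}

```text
clock: 15.98
position: [0.52, 0.0123, 0.2317]
tool_rot: [1.74, 1.547, -0.01]
force: [-0.0, -0.6, -1.5]
grip_width: 0.0101
```

Emit:
{"op": "arm_command", "data": {
  "commands": [
    {"dx": 0,"dy": 0,"dz": -0.15,"twist": 0},
    {"dx": 0,"dy": -0.1,"dz": -0.5,"twist": 0},
    {"dx": 0,"dy": -0.15,"dz": -1.1,"twist": 0},
    {"dx": 0,"dy": -0.2,"dz": -1.9,"twist": 0},
    {"dx": 0,"dy": -0.3,"dz": -2.8,"twist": 0},
    {"dx": 0,"dy": -0.4,"dz": -3.7,"twist": 0},
    {"dx": 0,"dy": -0.5,"dz": -4.6,"twist": 0},
    {"dx": 0,"dy": -0.6,"dz": -5.4,"twist": 0},
    {"dx": 0,"dy": -0.7,"dz": -6.1,"twist": 0},
    {"dx": 0,"dy": -0.75,"dz": -6.6,"twist": 0},
    {"dx": 0,"dy": -0.8,"dz": -6.9,"twist": 0},
    {"dx": 0,"dy": -0.8,"dz": -7.0,"twist": 0}
  ]
}}

```text
clock: 16.98
position: [0.5246, 0.0831, 0.2318]
tool_rot: [1.743, 1.547, -0.007]
force: [-0.7, 0.7, -1.3]
grip_width: 0.0099
```

Emit:
{"op": "arm_command", "data": {
  "commands": [
    {"dx": 0,"dy": 0,"dz": -0.15,"twist": 0},
    {"dx": 0,"dy": -0.1,"dz": -0.5,"twist": 0},
    {"dx": 0,"dy": -0.15,"dz": -1.1,"twist": 0},
    {"dx": 0,"dy": -0.2,"dz": -1.9,"twist": 0},
    {"dx": 0,"dy": -0.3,"dz": -2.8,"twist": 0},
    {"dx": 0,"dy": -0.4,"dz": -3.7,"twist": 0},
    {"dx": 0,"dy": -0.5,"dz": -4.6,"twist": 0},
    {"dx": 0,"dy": -0.6,"dz": -5.4,"twist": 0},
    {"dx": 0,"dy": -0.7,"dz": -6.1,"twist": 0},
    {"dx": 0,"dy": -0.75,"dz": -6.6,"twist": 0},
    {"dx": 0,"dy": -0.8,"dz": -6.8,"twist": 0},
    {"dx": 0,"dy": -0.8,"dz": -6.8,"twist": 0}
  ]
}}

```text
clock: 17.98
position: [0.5287, 0.1519, 0.2319]
tool_rot: [1.746, 1.547, -0.003]
force: [-0.5, -0.1, -0.7]
grip_width: 0.0099
```

Run:
```python
from h import *
plan([0.53,0.15,0.23],-1.70)
cv2.imwrite('pics/w15.png',imaging.grab_frame('wrist')[:,:,::-1])
```

```text
t 17.98 p [0.5287 0.1519 0.2319] yaw_y -0.178 tilt 0.0233 F [-0.5 -0.1 -0.7] w 0.0099 q [ 0.01  0.44 -0.54  1.81  0.29  0.95 -0.83]
d cm [0.19 0.15 0.17]
twist 1.522 or -1.62
```

View pics/w15.png

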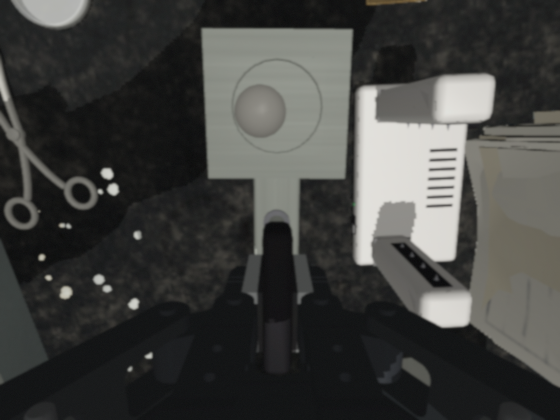

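Emit:
{"op": "arm_command", "data": {
  "commands": [
    {"dx": 0,"dy": 0,"dz": 0,"twist": 0.01},
    {"dx": 0,"dy": 0,"dz": 0,"twist": 0.035},
    {"dx": 0,"dy": 0,"dz": 0,"twist": 0.075},
    {"dx": 0,"dy": 0,"dz": 0,"twist": 0.13},
    {"dx": 0,"dy": 0,"dz": 0,"twist": 0.2},
    {"dx": 0,"dy": 0,"dz": 0,"twist": 0.27},
    {"dx": 0,"dy": 0,"dz": 0,"twist": 0.34},
    {"dx": 0,"dy": 0,"dz": 0,"twist": 0.4},
    {"dx": 0,"dy": 0,"dz": 0,"twist": 0.45},
    {"dx": 0,"dy": 0,"dz": 0,"twist": 0.485},
    {"dx": 0,"dy": 0,"dz": 0,"twist": 0.505},
    {"dx": 0,"dy": 0,"dz": 0,"twist": 0.51}
  ]
}}

```text
clock: 19.03
position: [0.5288, 0.1512, 0.2319]
tool_rot: [2.242, 1.547, -0.02]
force: [-0.3, -0.1, -1.2]
grip_width: 0.0099
```

Run:
```python
from h import *
plan([0.53,0.15,0.23],-1.70)
cv2.imwrite('pics/w16.png',imaging.grab_frame('wrist')[:,:,::-1])
```

```text
t 19.03 p [0.5288 0.1512 0.2319] yaw_y -0.691 tilt 0.0234 F [-0.3 -0.1 -1.2] w 0.0099 q [-0.07  0.43 -0.42  1.81  0.23  0.93 -1.29]
d cm [0.19 0.17 0.01]
twist 1.009 or -2.133
```

View pics/w16.png

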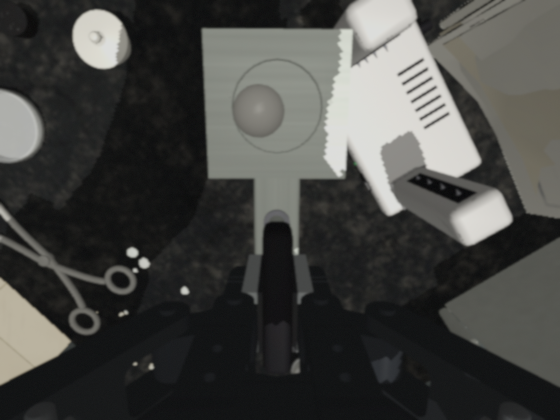

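Emit:
{"op": "arm_command", "data": {
  "commands": [
    {"dx": 0,"dy": 0,"dz": 0,"twist": 0.01},
    {"dx": 0,"dy": 0,"dz": 0,"twist": 0.035},
    {"dx": 0,"dy": 0,"dz": 0,"twist": 0.075},
    {"dx": 0,"dy": 0,"dz": 0,"twist": 0.13},
    {"dx": 0,"dy": 0,"dz": 0,"twist": 0.2},
    {"dx": 0,"dy": 0,"dz": 0,"twist": 0.27},
    {"dx": 0,"dy": 0,"dz": 0,"twist": 0.34},
    {"dx": 0,"dy": 0,"dz": 0,"twist": 0.4},
    {"dx": 0,"dy": 0,"dz": 0,"twist": 0.45},
    {"dx": 0,"dy": 0,"dz": 0,"twist": 0.485},
    {"dx": 0,"dy": 0,"dz": 0,"twist": 0.505},
    {"dx": 0,"dy": 0,"dz": 0,"twist": 0.51}
  ]
}}

```text
clock: 20.08
position: [0.5288, 0.1512, 0.2319]
tool_rot: [2.754, 1.547, -0.018]
force: [0.1, -0.4, -1.6]
grip_width: 0.01
```

Emit:
{"op": "arm_command", "data": {
  "commands": [
    {"dx": 0,"dy": 0,"dz": 0,"twist": 0.01},
    {"dx": 0,"dy": 0,"dz": 0,"twist": 0.035},
    {"dx": 0,"dy": 0,"dz": 0,"twist": 0.075},
    {"dx": 0,"dy": 0,"dz": 0,"twist": 0.13},
    {"dx": 0,"dy": 0,"dz": 0,"twist": 0.2},
    {"dx": 0,"dy": 0,"dz": 0,"twist": 0.27},
    {"dx": 0,"dy": 0,"dz": 0,"twist": 0.34},
    {"dx": 0,"dy": 0,"dz": 0,"twist": 0.4},
    {"dx": 0,"dy": 0,"dz": 0,"twist": 0.45},
    {"dx": 0,"dy": 0,"dz": 0,"twist": 0.48},
    {"dx": 0,"dy": 0,"dz": 0,"twist": 0.495},
    {"dx": 0,"dy": 0,"dz": 0,"twist": 0.5}
  ]
}}

```text
clock: 21.08
position: [0.5287, 0.1513, 0.2319]
tool_rot: [-3.027, 1.547, -0.017]
force: [0.1, -0.3, -1.7]
grip_width: 0.0097
```

Run:
```python
from h import *
i=imaging.camera_info('wrist'); print(i['origin'],i['attitude'])
np.save('w17.npy',np.r_[i['origin'],i['attitude']])
plan([0.5676,0.1473,0.23],-1.70)
cv2.imwrite('pics/w17.png',imaging.grab_frame('wrist')[:,:,::-1])
```

```text
[0.59029291 0.14359138 0.3678233 ] [ 2.90286164e+00  2.39067249e-03 -1.70308223e+00]
 t 21.08 p [0.5287 0.1513 0.2319] yaw_y -1.702 tilt 0.0233 F [ 0.1 -0.3 -1.7] w 0.0097 q [-0.24  0.4  -0.19  1.82  0.11  0.91 -2.19]
d cm [ 0.28 -0.11 -3.9 ]
twist -0.002 or 3.14
```

View pics/w17.png

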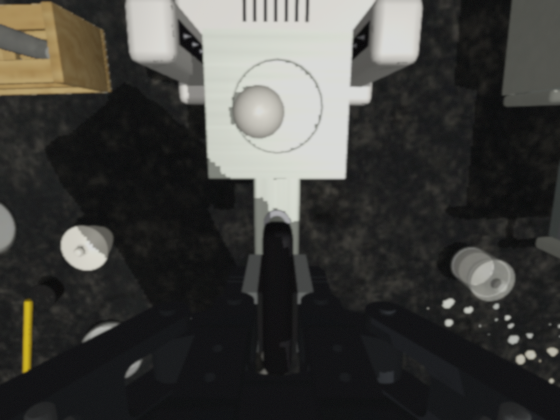

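Run:
```python
from h import *
crop('pics/w17.png','pics/w17c.png',110,0,440,125,2.4)
w=np.load('w17.npy'); i=dict(imaging.camera_info('wrist')); i['origin']=w[:3]; i['attitude']=w[3:]
s,p,M=pose()
for x in [(0,0,0)]:
    pass
a=-0.13; ex=np.array([np.cos(a),np.sin(a),0]); ey=np.array([-np.sin(a),np.cos(a),0]); g=np.array([.639,.138,0])
for nm,xx,yy,z in [('Lfi',-.018,.055,.15),('Lfo',-.018,.083,.15),('Rfi',-.018,-.055,.15),('Rfo',-.018,-.083,.15),('bL',-.033,.08,.022),('bR',-.033,-.08,.022)]:
    print(nm,proj(i,g+xx*ex+yy*ey+[0,0,z]).round(0))
im=cv2.imread('pics/w17.png')
```

```text
Lfi [179.  69.]
Lfo [130.  69.]
Rfi [374.  69.]
Rfo [424.  68.]
bL [190. 108.]
bR [364. 107.]
```

View pics/w17c.png

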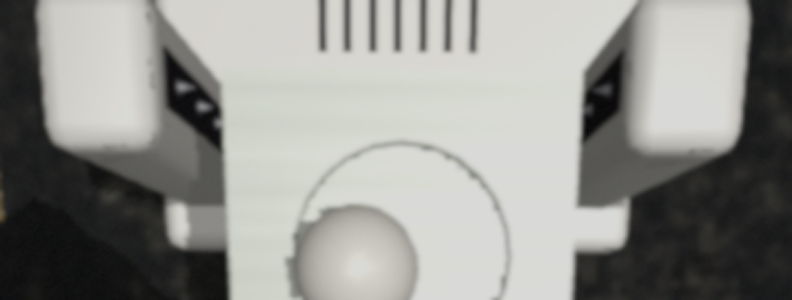

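Run:
```python
from h import *
s,p,M=pose(); off=M@[0.0251,0,-0.0715]; print('pocket',p+off, off)
t=np.array([.6415,.1385,.095])-off; print('TCP target',t); plan(t,-1.70)
```

```text
pocket [0.60019124 0.14196422 0.20842899] [ 0.07145518 -0.00933041 -0.02343843]
TCP target [0.57004482 0.14783041 0.11843843]
 t 21.13 p [0.5287 0.1513 0.2319] yaw_y -1.701 tilt 0.0233 F [-0.2 -0.2 -1.5] w 0.01 q [-0.24  0.4  -0.2   1.82  0.11  0.91 -2.19]
d cm [11.44 -0.17 -3.88]
twist -0.001 or 3.14
```

Emit:
{"op": "arm_command", "data": {
  "commands": [
    {"dx": 0,"dy": 0,"dz": -0.1,"twist": 0},
    {"dx": 0,"dy": 0,"dz": -0.3,"twist": 0},
    {"dx": 0,"dy": -0.05,"dz": -0.7,"twist": 0},
    {"dx": 0,"dy": -0.1,"dz": -1.2,"twist": 0},
    {"dx": 0,"dy": -0.1,"dz": -1.7,"twist": 0},
    {"dx": 0,"dy": -0.15,"dz": -2.2,"twist": 0},
    {"dx": 0,"dy": -0.15,"dz": -2.7,"twist": 0},
    {"dx": 0,"dy": -0.2,"dz": -3.2,"twist": 0},
    {"dx": 0,"dy": -0.2,"dz": -3.6,"twist": 0},
    {"dx": 0,"dy": -0.2,"dz": -3.8,"twist": 0},
    {"dx": 0,"dy": -0.2,"dz": -3.9,"twist": 0},
    {"dx": 0,"dy": -0.2,"dz": -3.9,"twist": 0}
  ]
}}

```text
clock: 22.13
position: [0.5677, 0.1481, 0.2327]
tool_rot: [-3.029, 1.548, -0.019]
force: [0.3, 0.3, 0.0]
grip_width: 0.01
```

Emit:
{"op": "arm_command", "data": {
  "commands": [
    {"dx": 0.1,"dy": 0,"dz": 0,"twist": 0},
    {"dx": 0.3,"dy": 0,"dz": 0,"twist": 0},
    {"dx": 0.7,"dy": 0,"dz": 0,"twist": 0},
    {"dx": 1.2,"dy": 0,"dz": 0,"twist": 0},
    {"dx": 1.8,"dy": 0,"dz": 0,"twist": 0},
    {"dx": 2.4,"dy": 0,"dz": 0,"twist": 0},
    {"dx": 3.0,"dy": 0,"dz": 0,"twist": 0},
    {"dx": 3.6,"dy": 0,"dz": 0,"twist": 0},
    {"dx": 4.2,"dy": 0,"dz": 0,"twist": 0},
    {"dx": 4.7,"dy": 0,"dz": 0,"twist": 0},
    {"dx": 4.9,"dy": 0,"dz": 0,"twist": 0},
    {"dx": 5.0,"dy": 0,"dz": 0,"twist": 0}
  ]
}}

```text
clock: 23.13
position: [0.5688, 0.1481, 0.1823]
tool_rot: [-3.035, 1.548, -0.025]
force: [0.4, 0.6, -0.2]
grip_width: 0.0097
```

Run:
```python
from h import *
plan([.570,.1478,.1184],-1.70)
cv2.imwrite('pics/w18.png',imaging.grab_frame('wrist')[:,:,::-1])
cv2.imwrite('pics/s18.png',imaging.grab_frame('side')[:,:,::-1])
crop('pics/s18.png','pics/s18c.png',160,160,300,300,4.2)
```

```text
t 23.13 p [0.5688 0.1481 0.1823] yaw_y -1.702 tilt 0.0227 F [ 0.4  0.6 -0.2] w 0.0097 q [-0.23  0.52 -0.18  1.77  0.13  0.84 -2.18]
d cm [6.39 0.03 0.02]
twist -0.002 or 3.14
```

View pics/w18.png

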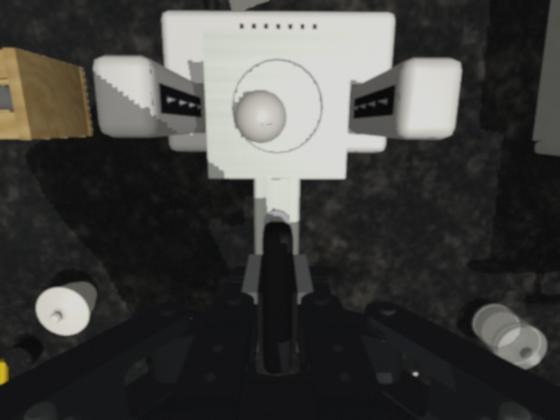

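View pics/s18c.png

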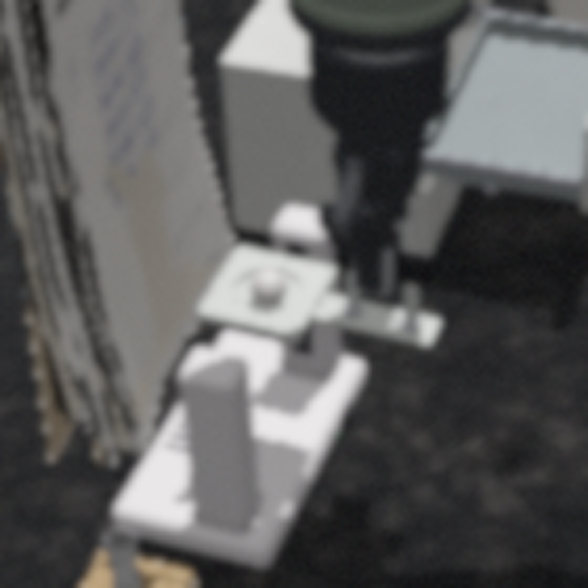

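Run:
```python
from h import *
crop('pics/w18.png','pics/w18c.png',80,0,480,200,2)
i=imaging.camera_info('wrist'); s,p,M=pose()
a=-0.13; ex=np.array([np.cos(a),np.sin(a),0]); ey=np.array([-np.sin(a),np.cos(a),0]); g=np.array([.6415,.1385,0])
for nm,xx,yy,z in [('Lfi',-.018,.055,.15),('Lfo',-.018,.083,.15),('Lbo',.018,.083,.15),('Rfi',-.018,-.055,.15),('Rfo',-.018,-.083,.15),('Rbo',.018,-.083,.15),('bL',-.033,.08,.02),('bR',-.033,-.08,.02),('bbL',.071,.08,.025),('bbR',.071,-.08,.025)]:
    u=proj(i,g+xx*ex+yy*ey+[0,0,z]); print(nm,u.round(0),(u-[80,0])*2)
print('pocket',proj(i,p+M@[0.0251,0,-0.0715]),proj(i,p+M@[0.0336,0,-0.0715]))
```

```text
Lfi [159. 141.] [157.78983356 281.82778684]
Lfo [ 98. 141.] [ 35.60557282 282.05259651]
Lbo [88. 57.] [ 15.86582656 113.15792863]
Rfi [399. 140.] [638.89587265 280.9425886 ]
Rfo [461. 140.] [761.63908992 280.71675049]
Rbo [471.  56.] [781.30110845 111.25996522]
bL [181. 153.] [201.25722633 306.01819315]
bR [377. 153.] [593.33754079 305.33280262]
bbL [170.  11.] [179.33855429  21.02889796]
bbR [387.  10.] [614.87156451  19.79778226]
pocket [278.82835996 100.78877265] [278.73086563 101.58674293]
```

View pics/w18c.png

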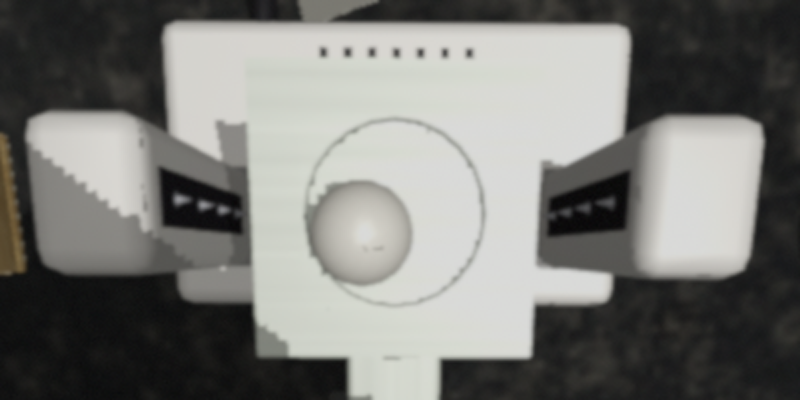

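Emit:
{"op": "arm_command", "data": {
  "commands": [
    {"dx": 0.1,"dy": 0,"dz": 0,"twist": 0},
    {"dx": 0.3,"dy": 0,"dz": 0,"twist": 0},
    {"dx": 0.7,"dy": 0,"dz": 0,"twist": 0},
    {"dx": 1.2,"dy": 0,"dz": 0,"twist": 0},
    {"dx": 1.8,"dy": 0,"dz": 0,"twist": 0},
    {"dx": 2.4,"dy": 0,"dz": 0,"twist": 0},
    {"dx": 3.0,"dy": 0,"dz": 0,"twist": 0},
    {"dx": 3.6,"dy": 0,"dz": 0,"twist": 0},
    {"dx": 4.1,"dy": 0,"dz": 0,"twist": 0},
    {"dx": 4.4,"dy": 0,"dz": 0,"twist": 0},
    {"dx": 4.5,"dy": 0,"dz": 0,"twist": 0},
    {"dx": 4.5,"dy": 0,"dz": 0,"twist": 0}
  ]
}}

```text
clock: 24.23
position: [0.5699, 0.1481, 0.1375]
tool_rot: [-3.034, 1.548, -0.023]
force: [0.5, -0.2, -1.6]
grip_width: 0.0098
```

Emit:
{"op": "arm_command", "data": {
  "commands": [
    {"dx": 0.1,"dy": 0,"dz": 0,"twist": 0},
    {"dx": 0.3,"dy": 0,"dz": 0,"twist": 0},
    {"dx": 0.6,"dy": 0,"dz": 0,"twist": 0},
    {"dx": 0.9,"dy": 0,"dz": 0,"twist": 0},
    {"dx": 1.2,"dy": 0,"dz": 0,"twist": 0},
    {"dx": 1.5,"dy": 0,"dz": 0,"twist": 0},
    {"dx": 1.7,"dy": 0,"dz": 0,"twist": 0},
    {"dx": 1.8,"dy": 0,"dz": 0,"twist": 0},
    {"dx": 1.8,"dy": 0,"dz": 0,"twist": 0},
    {"dx": 1.8,"dy": 0,"dz": 0,"twist": 0}
  ]
}}

```text
clock: 25.07
position: [0.5704, 0.1481, 0.1195]
tool_rot: [-3.031, 1.548, -0.021]
force: [1.1, -0.2, -0.6]
grip_width: 0.0099
```

Run:
```python
from h import *
plan([.570,.1478,.1184],-1.70)
s,p,M=pose(); print('pocket',p+M@[0.0251,0,-0.0715])
i=imaging.camera_info('wrist'); a=-0.13
cv2.imwrite('pics/w19.png',imaging.grab_frame('wrist')[:,:,::-1])
cv2.imwrite('pics/s19.png',imaging.grab_frame('side')[:,:,::-1])
crop('pics/s19.png','pics/s19c.png',180,190,280,290,6)
cv2.imwrite('pics/t19.png',imaging.grab_frame('top')[:,:,::-1])
crop('pics/t19.png','pics/t19c.png',160,120,300,260,4.2)
S=imaging.camera_info('side');print('side ball pred at gap',proj(S,[.6415,.1385,.095]),'crop',(proj(S,[.6415,.1385,.095])-[180,190])*6)
print(s['moment'])
```

```text
t 25.07 p [0.5704 0.1481 0.1195] yaw_y -1.702 tilt 0.0229 F [ 1.1 -0.2 -0.6] w 0.0099 q [-0.24  0.61 -0.16  1.81  0.16  0.72 -2.2 ]
d cm [0.11 0.04 0.04]
twist -0.002 or 3.14
pocket [0.6418165  0.13877194 0.09605957]
side ball pred at gap [222.6625158  244.56669049] crop [255.97509481 327.40014294]
[-0.00048159  0.07785044  0.00799279]
```

View pics/w19.png

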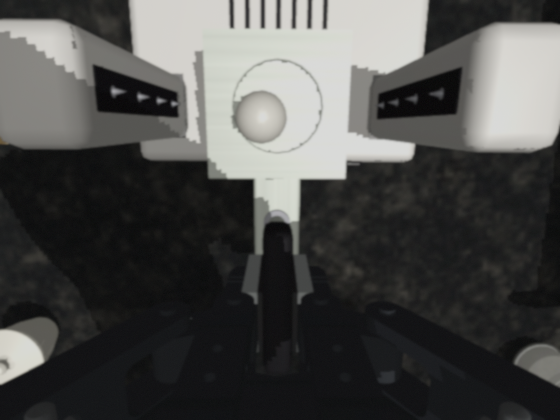

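View pics/s19c.png

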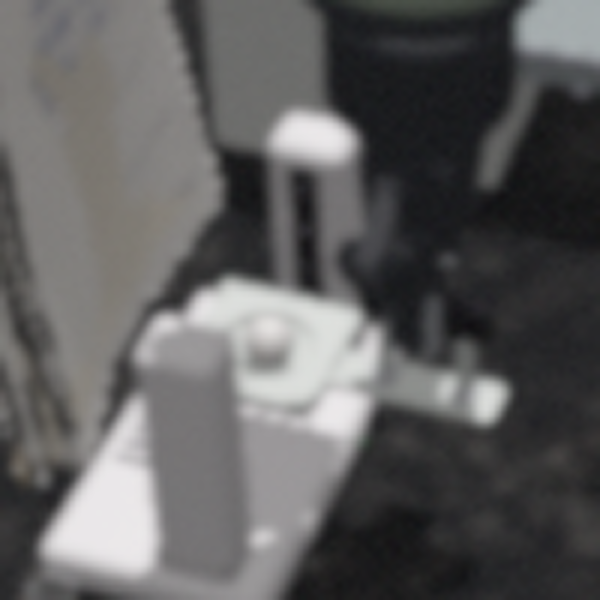

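View pics/t19c.png

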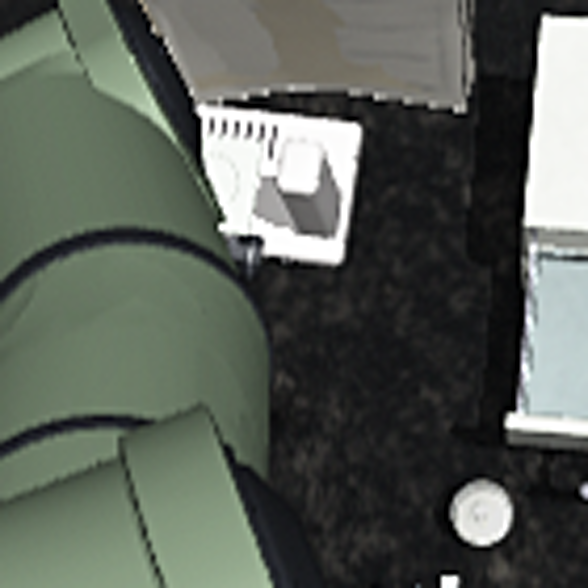

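Emit:
{"op": "arm_command", "data": {
  "commands": [
    {"dx": 0.1,"dy": 0,"dz": 0,"twist": 0},
    {"dx": 0.1,"dy": 0,"dz": 0,"twist": 0},
    {"dx": 0.1,"dy": 0,"dz": 0,"twist": 0},
    {"dx": 0.1,"dy": 0,"dz": 0,"twist": 0},
    {"dx": 0.1,"dy": 0,"dz": 0,"twist": 0},
    {"dx": 0.1,"dy": 0,"dz": 0,"twist": 0}
  ]
}}

```text
clock: 25.72
position: [0.5704, 0.1481, 0.1187]
tool_rot: [-3.031, 1.548, -0.02]
force: [-1.1, -0.1, -0.6]
grip_width: 0.01
```

Run:
```python
from h import *
status(); s,p,M=pose(); print('pocket',(p+M@[0.0251,0,-0.0715]).round(4),'qd',np.abs(s['qd']).max())
print(order.job_done())
```

```text
t 25.72 p [0.5704 0.1481 0.1187] yaw_y -1.702 tilt 0.0232 F [-1.1 -0.1 -0.6] w 0.01 q [-0.24  0.61 -0.16  1.81  0.16  0.71 -2.2 ]
pocket [0.6419 0.1388 0.0952] qd 0.0027937887466709037
the job is handed in; nothing more can be done
None
```

I pulled the upper drawer out to a hard stop and lifted the carrier by its grip. I carried it slowly to the ioniser, lowered it between the posts from above, and handed the job in at 25.7 s. No verdict was reported.

**Last checks**
- **Position:** the pocket is computed at (0.642, 0.139, 0.095). My estimate of the gap's middle is (0.6415, 0.1385, 0.095). Two separate measurements of the gap agreed within about 4 mm.
- **Level and still:** the tool tilt is 0.023 rad, and the arm was at rest. Residual force was about 1 N, with no sign of contact.
- **Ball:** it is in the pocket, resting near the rim, about 12 mm from the middle by the last picture. The limit is 20 mm.
- **Vessels:** I did not measure them, but the arm's path stayed above or away from them.

**Doubtful points**
- **Drawer travel:** my measured travel was only about 112 mm against the stated 118 mm. The drawer met firm resistance, and in the first pictures it seemed to stand about 5 mm open, so I took it to be at its stop.
- **Pull force:** pulling against that stop briefly reached about 75 N at the wrist, where the limit is 120 N. It left the small tool tilt, which I did not correct.

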